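# Pack the polishing kit case and hold its lid shut with the hinge knuckles in line

### The job

Pack the open wooden kit case: stand the paste jar in its round pocket and the steel core block in its oblong pocket, each upright and right down on the case's floor. Then bring the lid over and lower it so that its two hinge knuckles drop between the three on the back of the case, and press it fully shut against the sprung buffers, so that the knuckle holes line up for the hinge pin; finish while still holding the lid down like that by its handle, because it springs up when let go. Leave the tools lying round about where they are.

Things in the scene. Friction and masses are not known exactly. Their poses are not given: they have to be found in the camera images.
- case: Open wooden kit case, fixed to the bench, 120 (x) x 172 (y) x 62 mm high, walls and floor 6 mm. Origin: centre of its underside; x to its back (hinge side), y to its left, z up. A fitted insert on the floor, its top 20 mm above the bench, has two through pockets; a stone stick and a burr lie on it along the right wall, up to 32 mm high, fixed
- lid_seat (a point): Middle of the case's mouth at rim height, 62 mm above the bench; axes as the case. In each corner, 48 mm in x and 74 mm in y from here, a sprung rubber buffer 9 mm across stands 5 mm above the rim; pushing all four down to the rim takes about 14 N in all, the lid's weight (about 3 N) included, starting at about 2.5 N
- jar_place (a point): Where the jar's centre is when the jar stands on the floor of its round pocket: 29 mm above the bench, case x = 0, y = +44 mm. Pocket 58 mm diameter, chamfered 2 mm at the mouth. Axes as the case
- core_place (a point): Where the core block's centre is when it stands on the floor of its oblong pocket: 29 mm above the bench, case x = 0, y = -22 mm. Pocket 28 mm along case x, 54 mm along case y, chamfered 2 mm at the mouth. Axes as the case
- case_hole_left (a point): On the axis of the case's knuckle holes (parallel to case y, 8 mm behind the back wall, 63.5 mm above the bench), midway in the 30 mm gap between middle and left knuckle: case x = 68, y = +28 mm. The three fixed steel knuckles, 13 mm diameter, 26 mm long, chamfered, are centred at y = -56, 0, +56 mm. The pin, started in the left one, sticks out left to y = +115 mm and stays so
- case_hole_right (a point): The same in the right-hand gap, between the middle and the right knuckle (case x = 68, y = -28 mm, 63.5 mm above the bench)
- lid: Loose wooden lid, a board 120 (x) x 172 (y) x 8 mm, 0.3 kg, lying right way up on two cleats 6 mm high and 80 mm long under it at y = +-30 mm, which go inside the case. Origin: under its middle at the underside of the cleats; x to its hinge edge, y along the handle, z up. Its hinge edge has two steel knuckles
- lid_handle (a point): Where to grip the lid: centre of its black handle bar, 14 mm square in section, 72 mm free between two posts along lid y, over the middle of the lid, 40 mm above the underside of the cleats, 26 mm above the lid's top. With the lid shut on the rim it is 96 mm above the bench, over lid_seat; resting untouched on the buffers almost 5 mm higher. Axes as the lid
- lid_hole_left (a point): Middle of the lid's left knuckle, on its hole's axis: lid x = 68, y = +28 mm, 32.5 mm lower than lid_handle. Knuckles 13 mm diameter, 27 mm long, chamfered ends: they enter the case's gaps with 1.5 mm to spare at each end, and as much in front and behind. With the lid matched and shut this point is at case_hole_left
- lid_hole_right (a point): The same for the lid's right knuckle (lid y = -28 mm); belongs at case_hole_right
- jar_centre (a point): Centre (half-way up) of the paste jar, blue with a black screw lid, 55 mm across the lid (52 mm below it), 46 mm high, 0.09 kg, standing upright; z up
- core_centre (a point): Centre (half-way up) of the plain steel core block, 50 (x) x 24 (y) x 46 mm high, 0.42 kg, standing upright, z up; grip it across the 24 mm. It fits its pocket with its x along case y, either way round
- jar: The jar as a whole; origin at the centre of its underside
- core: The core block as a whole; origin at the centre of its underside, axes as core_centre
- calliper: Digital calliper 66 x 200 x 8 mm lying at the back left, bystander; origin at its centre, underneath
- hex_driver: Hex driver with red handle, 23 x 170 x 24 mm, lying at the left edge, bystander; origin at its centre, underneath
- felt_wheel: Felt wheel 43 mm diameter on an upright mandrel, 50 mm high, behind the case to the right, bystander; origin at the centre of its underside
Things that resemble listed ones, but are neither listed nor needed, are in the scene too. Several things look just like the jar: the one meant starts farthest from the robot's base.

How it is judged:
By the outcome, as a careful person would: the job done as asked, in the order asked, and still so for the second after the job is handed in, while the arm keeps its last pose, push and grip.
It also fails if it takes over 61 s, if anything falls off the work surface, if the arm or the gripper's body presses on something with over 40 N, if the wrist force passes 120 N, or if a joint passes its speed limit or range.

### The arm

A 6-joint arm with a two-finger parallel gripper is mounted at the origin on a cart in front of the work surface, level with it; the furniture and walls round the work are solid. World frame = base frame: x ahead of the robot, y to its left, z up, the work surface at z = 0. Lengths are in m, angles in degrees, forces in N, time in s.
With the tool pointing down it reaches from about 0.35 to 0.875 m from the base axis. Payload 4.2 kg.
Tool frame: the origin (TCP) lies between the finger pads; the fingertips stand 11 mm ahead of it and the grasp point (between the pads) lies 8 mm behind it; z points along the fingers, y is the direction in which the jaws open and shut (so a half turn about z gives the same grasp; the last joint's range is limited). The gripper opens to 87 mm and grips with 3 to 60 N. Pads are 19 mm wide; open, the fingers measure 117 mm over their backs; the gripper's body (75 mm by 190 mm) begins 51 mm behind the grasp point.
Start: joints at [86.837, 22.042, 0.453, 0, -68.411, -14.817], TCP at [0.193, 0.594, 0.234] pointing down, gripper open.
Joint ranges: [-179.83, 179.83], [-69.29, 118.12], [-61.27, 80.66], [-181.25, 117.63], [-171.15, -9.14], [-177.46, 177.46]. Speed limits (degrees/s): [159.86, 159.86, 180, 180, 180, 180].

### API

Orientations are given as a 3x3 rotation matrix whose columns are the frame's x, y, z axes.
In Python, from station import sense, capture, get_calibration, finish_job, search_frame, cut_out gives the robot as it stands.
- The arm moves only by the tool arm_command, never from a script. Its argument "rows" is a list of rows, each an object with "fingers": the opening in per cent of the stroke, from 0 (shut) to 100 (fully open); "travel": the shift along the tool's x, y, z in cm, a list of three; "roll": the turn about the tool's z in degrees. A call has 1 to 10 rows; each row is the pose to reach, as a shift and turn from the pose commanded when the call began, along the tool's axes at that moment; what a row does not reach only later rows make up. A row lasts 1/10 s, in which the tool goes at most 50 mm and 8.59 degrees, less where a joint would pass 70% of its speed; a pose out of reach is approached as far as the arm can. A call with a gripper value outside its range is refused whole. The fingers move at their own pace and stop on an object; the grip force is fixed at half the most. Time passes only in rows, so rows that repeat a pose let the fingers close. It gives the time, the measured TCP pose, the force and the opening at its end, in the units of the state.
- sense(): the state, without advancing time (a new reading comes with each control period).
- capture(name): name is "scene" or "top" or "wrist"; returns (picture, depth): 420x560x3 uint8, red, green, blue; 420x560 float32, m along the optical axis (not along the pixel's ray), 0 where there is no reading.
- get_calibration(name): a dict with "fov_y" (degrees; the focal length in pixels is half the picture's height over the tangent of half this angle, whatever the lens; pixels are square), "cx", "cy" (the principal point, pixels), "origin" and "attitude" of the camera in the world; the wrist camera has in their place "mount" (4x4, takes a point from camera to tool coordinates, whose origin is the TCP and whose axes are the flange's). Camera axes: x right, y down, z forward; pixel columns grow to the right and rows downward; lengths in m; the calibration is good to about 2 mm. A picture is of the moment at which its call begins: read the wrist's pose just before it. get_calibration takes no time and is no camera call.
- finish_job(): hands the job in, once; it reports no verdict.
Trained networks look in the newest picture that a camera, given by its name, has taken for a name from the list of things; names that differ only in an ending like _2 or _b are one class to them, and where a whole thing is asked for, a point or a joint stands for the part that bears it (a point fixed in the world has none). Each returns a list of dicts, best first, with "p" (0 to 1); they miss things now and then, are a little off and sometimes report something else, mostly with a low value. They report only what shows in the picture. A call takes as long as a camera call. They do not tell look-alikes from the thing itself.
- search_frame(camera, label): "position" ([x, y, z] in m, in world coordinates, good to about 4 mm: the middle of the surface that is visible of it).
- cut_out(camera, label): "mask" (420x560 bool, what is visible of it).
The state is a dict: "time_s": time; "joints": joint angles; "joint_velocities": joint speeds; "effort": joint torques, N m; "tcp_pos": TCP position; "ee_rot": TCP orientation; "wrist_force": force on the tool from outside, world axes, zero at the start; "moment": the same for the moment, N m; "gripper_width": opening from 0.0 (shut) to 1.0 (fully open).
Only numpy, scipy, OpenCV 4.12 (cv2) and the standard library are available. Lean on these libraries where they do the work, as an engineer would, in place of code of your own. Each camera call takes 0.05 s, during which the arm holds its last target. There are 200 camera calls.

## Working session

There is one attempt and no reset: what is moved stays moved. The work goes in short steps, Python scripts to look and compute and a tool call to move; the robot and the scene stay as the last step left them, time stands still between calls to the robot, and variables do not carry over. Pictures are saved under pics/ and viewed, about 8 in all and at most 12, crops included, and the job is handed in when it is done.

Besides the shell and the picture viewer there is one more tool, called after "Emit:" as name(argument=value, ...) on one line, values as JSON. arm_command: Moves the arm, as the interface text tells. Its arguments: {"type":"object","properties":{"rows":{"type":"array","items":{"type":"object","properties":{"fingers":{"type":"number"},"travel":{"type":"array","items":{"type":"number"}},"roll":{"type":"number"}}}}},"required":["rows"]}

```bash
mkdir -p pics; ls
cat > h.py <<'E'
import numpy as np, cv2
from station import *
def cal(n):
    c=get_calibration(n); f=210/np.tan(np.radians(c['fov_y'])/2)
    if 'mount' in c:
        s=sense(); T=np.eye(4); T[:3,:3]=s['ee_rot']; T[:3,3]=s['tcp_pos']; T=T@np.array(c['mount'])
        return f,c['cx'],c['cy'],T[:3,:3],T[:3,3]
    return f,c['cx'],c['cy'],np.array(c['attitude']),np.array(c['origin'])
def cloud(n,d,C=None):
    f,cx,cy,R,o=C or cal(n); v,u=np.mgrid[:420,:560]
    P=np.stack([(u-cx)/f*d,(v-cy)/f*d,d],-1)@R.T+o
    P[d==0]=np.nan; return P
def save(n,im): cv2.imwrite('pics/'+n+'.png',im[...,::-1])
E
python3 - <<'E'
from h import *
print(get_calibration('top'));print(get_calibration('scene'));print(get_calibration('wrist'))
s=sense();print(s)
ims=[]
for n in('top','scene'):
    im,d=capture(n); np.savez(n,im=im,d=d); save(n+'0',im)
    for l in('case','lid','lid_handle','lid_hole_left','lid_hole_right','jar','core','calliper','felt_wheel'):
        print(n,l,[(np.round(r['position'],3).tolist(),round(r['p'],2)) for r in search_frame(n,l)])
E
```

```text
pics
{'fov_y': 44.56693660249998, 'cx': 269.1824545859674, 'cy': 201.7300399396734, 'origin': array([0.36482934, 0.08614582, 1.30053016]), 'attitude': array([[-0.02905571, -0.99005867,  0.13762119],
       [-0.9994246 ,  0.03118496,  0.01334063],
       [-0.01749971, -0.13715438, -0.99039509]])}
{'fov_y': 52.7726974817538, 'cx': 282.2051096166861, 'cy': 214.5820233177794, 'origin': array([-0.14303275, -0.37225642,  0.85180633]), 'attitude': array([[ 0.58397274, -0.54238072,  0.60398593],
       [-0.81158025, -0.40630886,  0.41982211],
       [ 0.01770142, -0.73534772, -0.67745878]])}
{'fov_y': 67.86505158229004, 'cx': 280.1726205004159, 'cy': 215.6571765774139, 'mount': array([[ 1.12304493e-04, -9.58933683e-01, -2.83630355e-01,
         7.90282352e-02],
       [ 9.99999241e-01, -2.40289580e-04,  1.20835508e-03,
         4.39914001e-04],
       [-1.22688581e-03, -2.83630275e-01,  9.58932929e-01,
        -1.50332670e-01],
       [ 0.00000000e+00,  0.00000000e+00,  0.00000000e+00,
         1.00000000e+00]])}
{'time_s': 0.0, 'joints': array([ 8.68364854e+01,  2.20898792e+01,  3.78053192e
[... 1170 characters left out ...]
 0.57)]
top calliper [([0.651, 0.373, 0.001], 0.79), ([0.664, 0.059, 0.043], 0.7), ([0.42, -0.158, 0.018], 0.3)]
top felt_wheel [([0.476, 0.373, 0.047], 0.3)]
scene case [([0.498, 0.103, 0.032], 0.68)]
scene lid [([0.418, -0.165, 0.013], 0.59)]
scene lid_handle [([0.413, -0.17, 0.012], 0.96)]
scene lid_hole_left [([0.414, -0.164, 0.018], 0.8)]
scene lid_hole_right [([0.412, -0.162, 0.018], 0.65)]
scene jar [([0.374, 0.361, 0.045], 0.96), ([0.656, 0.056, 0.044], 0.85), ([0.464, 0.25, 0.04], 0.79), ([0.36, 0.271, 0.042], 0.73)]
scene core [([0.498, 0.103, 0.032], 0.71), ([0.475, 0.375, 0.036], 0.68)]
scene calliper [([0.649, 0.368, 0.007], 0.56)]
scene felt_wheel [([0.498, 0.101, 0.03], 0.39)]
```

View pics/top0.png

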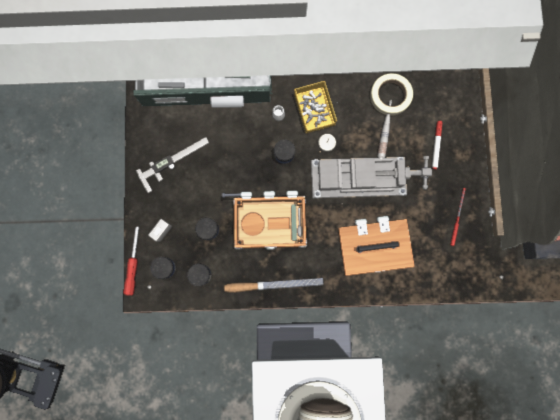

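View pics/scene0.png

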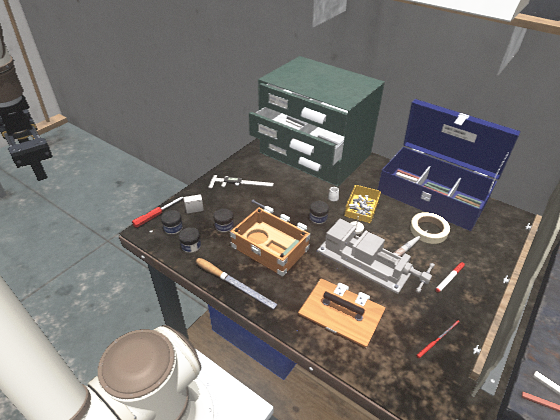

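Top view: case at (270,222), lid at (377,248), core at (160,230), and look-alike jars at (284,150), (206,229), (160,268), (198,275). The farthest jar from the base is at (284,150), about world (0.66, 0.06). I'll move to a wrist view of the case and core.

Emit:
arm_command(rows=[{"travel":[32.5,26.6,-3],"roll":-18,"fingers":100},{"travel":[32.5,26.6,-3],"roll":-18,"fingers":100},{"travel":[32.5,26.6,-3],"roll":-18,"fingers":100},{"travel":[32.5,26.6,-3],"roll":-18,"fingers":100},{"travel":[32.5,26.6,-3],"roll":-18,"fingers":100},{"travel":[32.5,26.6,-3],"roll":-18,"fingers":100},{"travel":[32.5,26.6,-3],"roll":-18,"fingers":100},{"travel":[32.5,26.6,-3],"roll":-18,"fingers":100},{"travel":[32.5,26.6,-3],"roll":-18,"fingers":100},{"travel":[32.5,26.6,-3],"roll":-18,"fingers":100}])

```text
time_s: 2.0
tcp_pos: [0.421, 0.239, 0.2641]
ee_rot: [[1.0, -0.004, 0.001], [-0.004, -1.0, 0.0], [0.001, -0.0, -1.0]]
wrist_force: [-0.5, 1.5, 1.0]
gripper_width: 1.003
```

Run:
```python
from h import *
s=sense();print(s['time_s'],s['tcp_pos'],s['ee_rot'].round(3),s['wrist_force'])
C=cal('wrist'); im,d=capture('wrist'); np.savez('w1',im=im,d=d); save('w1',im); P=cloud('wrist',d,C); np.save('P1',P)
for l in('case','jar','core'):
    print(l,[(np.round(r['position'],3).tolist(),round(r['p'],2)) for r in search_frame('wrist',l)])
for l in('core','case'):
    for r in cut_out('wrist',l)[:2]:
        m=r['mask']; q=P[m]; q=q[~np.isnan(q[:,0])]
        zt=np.percentile(q[:,2],98); t=q[q[:,2]>zt-.004]
        print(l,r['p'],m.sum(),zt,cv2.minAreaRect((t[:,:2]*1000).astype(np.float32)))
P0=np.load('w1.npz')
print('bench z',np.nanmedian(P[...,2]))
# same from fixed cams
for n in('top','scene'):
    z=np.load(n+'.npz'); Q=cloud(n,z['d']); print(n)
    for nm,c,r,zr in(('core',(.475,.37),.045,(.035,.06)),('jar',(.66,.06),.045,(.038,.06)),('case',(.5,.104),.13,(.055,.064))):
        q=Q[(np.hypot(Q[...,0]-c[0],Q[...,1]-c[1])<r)&(Q[...,2]>zr[0])&(Q[...,2]<zr[1])]
        print(nm,len(q),np.median(q[:,2]).round(4),cv2.minAreaRect((q[:,:2]*1000).astype(np.float32)))
```

```text
2.0 [0.42100286 0.23903116 0.26405864] [[ 1.    -0.004  0.001]
 [-0.004 -1.     0.   ]
 [ 0.001 -0.    -1.   ]] [-0.45287556  1.47948849  1.01546231]
case [([0.492, 0.096, 0.024], 0.56), ([0.473, 0.371, 0.042], 0.56)]
jar [([0.367, 0.284, 0.048], 0.98), ([0.483, 0.261, 0.046], 0.94), ([0.389, 0.37, 0.046], 0.91), ([0.497, 0.095, 0.022], 0.63)]
core [([0.411, -0.096, 0.011], 0.43)]
core 0.58 1382 0.046658406317954614 ((478.1357116699219, 378.0942077636719), (24.49698829650879, 49.969635009765625), 51.76192092895508)
case 0.55 20173 0.06846151931512423 ((499.686279296875, 121.32820892333984), (192.74114990234375, 125.29105377197266), 89.6868667602539)
bench z 0.001392464595092291
top
core 217 0.0461 ((479.4463195800781, 377.823974609375), (25.923219680786133, 50.1895866394043), 51.83102035522461)
jar 367 0.046 ((670.0728149414062, 61.10546112060547), (52.70793151855469, 53.713619232177734), 9.300386428833008)
case 566 0.0612 ((493.40740966796875, 113.86228942871094), (138.730224609375, 195.52499389648438), 1.2199653387069702)
scene
core 141 0.0448 ((477.0128173828125, 378.63751220703125), (30.121475219726562, 49.54286193847656), 53.53253936767578)
jar 210 0.0452 ((666.5908203125, 62.278358459472656), (54.1221809387207, 51.728355407714844), 31.266342163085938)
case 638 0.0608 ((492.0389099121094, 115.98393249511719), (200.2566680908203, 133.2347869873047), 89.2715835571289)
```

View pics/w1.png

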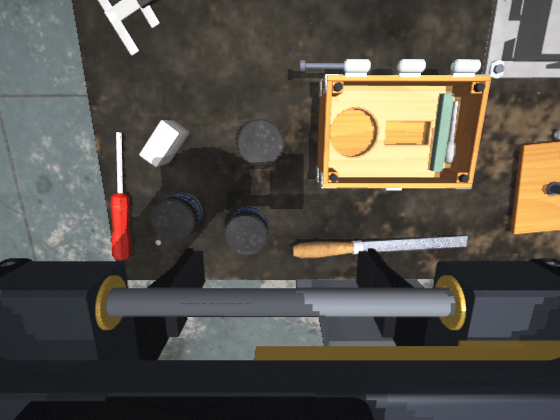

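Wrist view: core at (163,143), case centred near (405,130) with its knuckles on the far side, core's long axis diagonal. Next I fit the case rim.

```bash
cat >> h.py <<'E'
from scipy.optimize import least_squares
def fitring(xy,c0,hx,hy,th0=0.0,n=3000):
    """fit pts lying on rectangle outline with half sizes hx,hy -> cx,cy,deg"""
    rng=np.random.default_rng(0)
    if len(xy)>n: xy=xy[rng.choice(len(xy),n,False)]
    def res(p):
        c,s=np.cos(p[2]),np.sin(p[2]); q=(xy-p[:2])@np.array([[c,-s],[s,c]])
        a=np.abs(q)-[hx,hy]; o=np.maximum(a,0)
        return (np.hypot(*o.T)+np.minimum(a.max(1),0))*1000
    r=least_squares(res,[*c0,th0],loss='soft_l1',f_scale=2.,x_scale=[.01,.01,.05])
    return r.x[0],r.x[1],np.degrees(r.x[2]),np.sqrt(np.median(r.fun**2))
def fitcase(Q,c=(.50,.104)):
    q=Q.reshape(-1,3); q=q[(q[:,2]>.058)&(q[:,2]<.0655)]
    for _ in range(3):
        e=np.abs(q[:,:2]-c); m=(e[:,0]<.064)&(e[:,1]<.09)&((e[:,0]>.046)|(e[:,1]>.072))
        f=fitring(q[m][:,:2],c,.057,.083); c=f[:2]
    return np.round([f[0]*1e3,f[1]*1e3,f[2],f[3]],2),m.sum()
E
python3 - <<'E'
from h import *
P=np.load('P1.npy'); print('w',fitcase(P))
for n in('top','scene'):
    z=np.load(n+'.npz'); print(n,fitcase(cloud(n,z['d'])))
# knuckles from wrist
q=P.reshape(-1,3); q=q[(abs(q[:,0]-.568)<.02)&(abs(q[:,1]-.104)<.08)&(q[:,2]>.063)&(q[:,2]<.075)]
h,e=np.histogram(q[:,1]*1e3,bins=np.arange(20,190,4)); print(list(zip(e[:-1].astype(int).tolist(),h.tolist())))
print(sense()['joints'].round(1))
E
```

```text
w (array([ 4.8892e+02,  1.0371e+02, -2.4000e-01,  1.7700e+00]), np.int64(3576))
top (array([ 4.8933e+02,  1.0283e+02, -1.1000e-01,  1.7900e+00]), np.int64(583))
scene (array([ 4.8709e+02,  1.0348e+02, -2.2000e-01,  2.1500e+00]), np.int64(533))
[(20, 0), (24, 0), (28, 0), (32, 12), (36, 51), (40, 53), (44, 59), (48, 53), (52, 62), (56, 68), (60, 4), (64, 0), (68, 0), (72, 0), (76, 0), (80, 0), (84, 0), (88, 11), (92, 56), (96, 55), (100, 53), (104, 55), (108, 59), (112, 62), (116, 1), (120, 0), (124, 0), (128, 0), (132, 0), (136, 0), (140, 0), (144, 17), (148, 55), (152, 55), (156, 53), (160, 52), (164, 55), (168, 52), (172, 24), (176, 22), (180, 23), (184, 0)]
[ 49.3   6.9 -15.7  -0.  -67.4  40.9]
```

Emit:
arm_command(rows=[{"travel":[3,-7,6],"roll":8,"fingers":60},{"travel":[5.65,-13.9,12],"roll":16,"fingers":60},{"travel":[5.65,-13.9,15],"roll":24,"fingers":60},{"travel":[5.65,-13.9,17],"roll":32,"fingers":60},{"travel":[5.65,-13.9,17],"roll":38,"fingers":60},{"travel":[5.65,-13.9,17.5],"roll":38,"fingers":60},{"travel":[5.65,-13.9,20.5],"roll":38,"fingers":60},{"travel":[5.65,-13.9,23],"roll":38,"fingers":60},{"travel":[5.65,-13.9,23.4],"roll":38,"fingers":60},{"travel":[5.65,-13.9,23.4],"roll":38,"fingers":60}])

```text
time_s: 3.3
tcp_pos: [0.4762, 0.3804, 0.0301]
ee_rot: [[0.789, -0.614, 0.0], [-0.614, -0.789, -0.0], [0.0, 0.0, -1.0]]
wrist_force: [-0.3, -0.2, 1.4]
gripper_width: 0.6
```

Emit:
arm_command(rows=[{"travel":[0,0,0],"roll":0,"fingers":10},{"travel":[0,0,0],"roll":0,"fingers":10},{"travel":[0,0,0],"roll":0,"fingers":10},{"travel":[0,0,0],"roll":0,"fingers":10},{"travel":[0,0,0],"roll":0,"fingers":10}])

```text
time_s: 3.8
tcp_pos: [0.4766, 0.3804, 0.0302]
ee_rot: [[0.788, -0.615, 0.001], [-0.615, -0.788, 0.001], [0.0, -0.001, -1.0]]
wrist_force: [-0.5, 0.4, 2.5]
gripper_width: 0.274
```

Emit:
arm_command(rows=[{"travel":[0,0,-3],"roll":0,"fingers":10},{"travel":[0,0,-7],"roll":5,"fingers":10},{"travel":[3,3.5,-10],"roll":12,"fingers":10},{"travel":[6,7,-10],"roll":20,"fingers":10},{"travel":[9,10.6,-10],"roll":28,"fingers":10},{"travel":[12,14.1,-10],"roll":36,"fingers":10},{"travel":[15,17.6,-10],"roll":44,"fingers":10},{"travel":[17.5,20.6,-10],"roll":50,"fingers":10},{"travel":[19.21,22.6,-10],"roll":52.3,"fingers":10},{"travel":[19.21,22.6,-10],"roll":52.3,"fingers":10}])

```text
time_s: 4.8
tcp_pos: [0.4867, 0.0803, 0.1284]
ee_rot: [[-0.01, -1.0, -0.004], [-1.0, 0.01, -0.001], [0.001, 0.004, -1.0]]
wrist_force: [-0.6, 0.1, -3.9]
gripper_width: 0.271
```

Run:
```python
from h import *
s=sense();print(s['time_s'],s['tcp_pos'],s['ee_rot'].round(4),s['wrist_force'],s['joints'].round(1))
C=cal('wrist'); im,d=capture('wrist'); save('w2',im); P=cloud('wrist',d,C); np.save('P2',P)
print(fitcase(P))
t=s['tcp_pos']; 
m=(np.hypot(P[...,0]-t[0],P[...,1]-t[1])<.04)&(P[...,2]<t[2]+.03)&(P[...,2]>t[2]+.010)
print(np.argwhere(m).min(0),np.argwhere(m).max(0)) if m.any() else print('none')
q=P[m]; print(np.median(q,0) if len(q) else '',cv2.minAreaRect((q[:,:2]*1000).astype(np.float32)))
```

```text
4.8 [0.48672505 0.08032895 0.12838593] [[-0.0105 -0.9999 -0.0041]
 [-0.9999  0.0105 -0.0013]
 [ 0.0014  0.0041 -1.    ]] [-0.61856275  0.10661914 -3.94261836] [ 28.2  15.7 -25.9  -0.1 -48.6 -28.8]
(array([ 4.8854e+02,  1.0366e+02, -2.8000e-01,  1.8300e+00]), np.int64(3994))
[236 228] [331 333]
[0.48752806 0.06871    0.14339694] ((487.87548828125, 78.0729751586914), (50.449459075927734, 47.08637619018555), 88.562255859375)
```

View pics/w2.png

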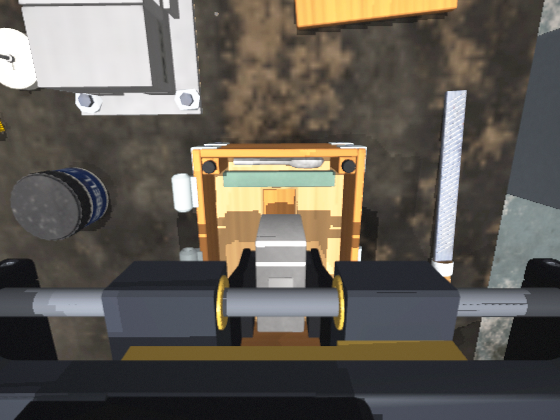

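Core is held between the fingers at (280,270), over the case; the jar shows at (57,205). I'll recheck the settled pose and fit the jar.

Run:
```python
from h import *
s=sense();print(s['time_s'],s['tcp_pos'],s['ee_rot'].round(4),s['joint_velocities'].round(2))
P=np.load('P2.npy')
m=(np.hypot(P[...,0]-.668,P[...,1]-.062)<.06)&(P[...,2]<.052)&(P[...,2]>.042)
q=P[m];print(len(q),np.median(q[:,2]),cv2.minEnclosingCircle((q[:,:2]*1000).astype(np.float32)),cv2.minAreaRect((q[:,:2]*1000).astype(np.float32)))
m=(np.hypot(P[...,0]-.487,P[...,1]-.079)<.06)&(abs(P[...,2]-.1435)<.0025)&(abs(P[...,0]-.4875)<.010)
q=P[m];print(len(q),q.min(0),q.max(0),np.percentile(q,[1,99],axis=0))
```

```text
4.85 [0.4874982  0.08185621 0.12860766] [[-8.3e-03 -1.0e+00 -2.6e-03]
 [-1.0e+00  8.3e-03 -6.0e-04]
 [ 6.0e-04  2.6e-03 -1.0e+00]] [ 2.12  0.46  1.62  0.17  0.51 -0.03]
3687 0.04456286174750898 ((668.7495727539062, 62.457237243652344), 27.859655380249023) ((668.7277221679688, 62.06672668457031), (53.847679138183594, 54.14151382446289), 79.67512512207031)
2649 [0.47750341 0.05283882 0.14104743] [0.49748033 0.10351256 0.14531659] [[0.47775145 0.05340238 0.14158659]
 [0.4972752  0.10247988 0.14474681]]
```

Emit:
arm_command(rows=[{"travel":[0,0,0],"roll":0.3,"fingers":10},{"travel":[0,0,2],"roll":0.3,"fingers":10},{"travel":[0,0,4],"roll":0.3,"fingers":10},{"travel":[0,0,6],"roll":0.3,"fingers":10},{"travel":[0,0,7],"roll":0.3,"fingers":10},{"travel":[0,0,7.7],"roll":0.3,"fingers":10},{"travel":[0,0,8.2],"roll":0.3,"fingers":10},{"travel":[0,0,8.7],"roll":0.3,"fingers":10},{"travel":[0,0,9.1],"roll":0.3,"fingers":10},{"travel":[0,0,9.3],"roll":0.3,"fingers":10}])

```text
time_s: 5.85
tcp_pos: [0.4888, 0.0839, 0.0365]
ee_rot: [[-0.01, -1.0, 0.0], [-1.0, 0.01, 0.0], [-0.0, -0.0, -1.0]]
wrist_force: [0.4, -0.0, -4.2]
gripper_width: 0.275
```

Emit:
arm_command(rows=[{"travel":[0,0,0.05],"roll":0,"fingers":10},{"travel":[0,0,0.05],"roll":0,"fingers":50},{"travel":[0,0,0.05],"roll":0,"fingers":50},{"travel":[0,0,-1],"roll":0,"fingers":50},{"travel":[0,0,-4],"roll":0,"fingers":85},{"travel":[0,0,-8],"roll":0,"fingers":85},{"travel":[0,0,-11],"roll":0,"fingers":85},{"travel":[0,0,-14],"roll":0,"fingers":85},{"travel":[0,0,-14],"roll":0,"fingers":85}])

```text
time_s: 6.75
tcp_pos: [0.4917, 0.0849, 0.1825]
ee_rot: [[-0.009, -1.0, 0.011], [-1.0, 0.009, 0.004], [-0.004, -0.011, -1.0]]
wrist_force: [-0.5, -0.1, 0.5]
gripper_width: 0.822
```

Run:
```python
from h import *
s=sense();print(s['time_s'],s['tcp_pos'],s['ee_rot'].round(4),s['wrist_force'],s['joints'].round(1))
C=cal('wrist'); im,d=capture('wrist'); save('w3',im); P=cloud('wrist',d,C); np.save('P3',P)
print(fitcase(P))
m=(np.hypot(P[...,0]-.489,P[...,1]-.081)<.05)&(P[...,2]<.064)&(P[...,2]>.042)&(abs(P[...,0]-.489)<.02)
q=P[m]; print(len(q),np.median(q,0),np.percentile(q,[1,99],axis=0),cv2.minAreaRect((q[:,:2]*1000).astype(np.float32)))
m=(np.hypot(P[...,0]-.668,P[...,1]-.062)<.06)&(P[...,2]<.052)&(P[...,2]>.042)
q=P[m];print(len(q),np.median(q[:,2]),cv2.minEnclosingCircle((q[:,:2]*1000).astype(np.float32)))
```

```text
6.75 [0.49169534 0.08487254 0.18250915] [[-0.0089 -0.9999  0.0114]
 [-1.      0.009   0.0043]
 [-0.0044 -0.0114 -0.9999]] [-0.47019762 -0.12034081  0.51064624] [ 28.5  12.1 -21.8   0.1 -55.4 -29.1]
(array([ 4.8854e+02,  1.0376e+02, -4.0000e-01,  1.7800e+00]), np.int64(3366))
1356 [0.4893834  0.0799538  0.05106435] [[0.47733262 0.05671054 0.0461147 ]
 [0.50083605 0.1061188  0.05261601]] ((488.926025390625, 81.63187408447266), (50.55812454223633, 23.6970272064209), 89.31783294677734)
2492 0.044515949836369 ((668.734375, 62.112632751464844), 27.811519622802734)
```

View pics/w3.png

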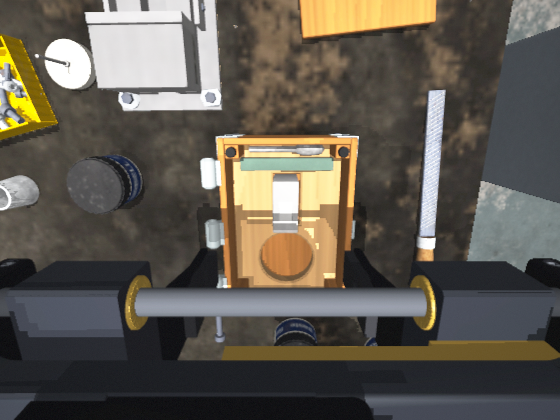

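Run:
```python
from h import *
print(sense()['tcp_pos'])
z=np.load('top.npz');Q=cloud('top',z['d'])
for x0,x1 in((.57,.64),(.70,.74),(.74,.78),(.78,.80)):
    for y0,y1 in((.01,.035),(.035,.09),(.09,.115)):
        m=(Q[...,0]>x0)&(Q[...,0]<x1)&(Q[...,1]>y0)&(Q[...,1]<y1); print(x0,y0,m.sum(),Q[m][:,2].max().round(3))
```

```text
[0.49015344 0.08443193 0.17999856]
0.57 0.01 429 0.646
0.57 0.035 910 0.647
0.57 0.09 406 0.649
0.7 0.01 335 0.681
0.7 0.035 296 0.68
0.7 0.09 144 0.007
0.74 0.01 158 0.044
0.74 0.035 333 0.037
0.74 0.09 275 0.189
0.78 0.01 72 0.046
0.78 0.035 129 0.038
0.78 0.09 100 0.19
```

Emit:
arm_command(rows=[{"travel":[0.7,-5,0],"roll":0,"fingers":78},{"travel":[1.4,-10,0],"roll":0,"fingers":78},{"travel":[2,-15,0],"roll":0,"fingers":78},{"travel":[2,-18,2],"roll":0,"fingers":78},{"travel":[2,-18,5],"roll":0,"fingers":78},{"travel":[2,-18,7],"roll":0,"fingers":78},{"travel":[2,-18,7],"roll":0,"fingers":78}])

```text
time_s: 7.5
tcp_pos: [0.6657, 0.0611, 0.1016]
ee_rot: [[-0.011, -1.0, -0.01], [-1.0, 0.011, -0.002], [0.002, 0.01, -1.0]]
wrist_force: [-0.1, -0.6, -0.8]
gripper_width: 0.78
```

Run:
```python
from h import *
print(sense()['tcp_pos'])
for n in('top','scene'):
    z=np.load(n+'.npz');Q=cloud(n,z['d'])
    for y0,y1 in((.03,.08),(.08,.09),(.09,.1),(.1,.11),(.11,.12),(.12,.16)):
        m=(Q[...,0]>.60)&(Q[...,2]>.08)&(Q[...,2]<.4)&(Q[...,1]>y0)&(Q[...,1]<y1)
        print(n,y0,m.sum(),np.sort(Q[m][:,0])[:4].round(3), Q[m][:,2].max().round(2) if m.any() else '')
```

```text
[0.66567724 0.06111728 0.10164737]
top 0.03 0 [] 
top 0.08 9 [0.83  0.83  0.831 0.832] 0.13
top 0.09 88 [0.773 0.774 0.774 0.774] 0.19
top 0.1 112 [0.774 0.774 0.774 0.774] 0.19
top 0.11 111 [0.773 0.773 0.773 0.774] 0.19
top 0.12 470 [0.758 0.758 0.758 0.759] 0.19
scene 0.03 1388 [1.19  1.191 1.192 1.192] 0.4
scene 0.08 1459 [0.824 0.826 0.827 0.828] 0.4
scene 0.09 1210 [0.769 0.77  0.77  0.771] 0.4
scene 0.1 549 [0.769 0.771 0.772 0.772] 0.4
scene 0.11 545 [0.769 0.771 0.771 0.771] 0.4
scene 0.12 2049 [0.756 0.758 0.758 0.758] 0.4
```

Emit:
arm_command(rows=[{"travel":[0,0,0],"roll":0,"fingers":78},{"travel":[0,0,1],"roll":0,"fingers":78},{"travel":[0,0,3],"roll":0,"fingers":78},{"travel":[0,0,5],"roll":0,"fingers":78},{"travel":[0,0,6.5],"roll":0,"fingers":78},{"travel":[0,0,7.4],"roll":0,"fingers":78},{"travel":[0,0,7.65],"roll":0,"fingers":78},{"travel":[0,0,7.65],"roll":0,"fingers":78}])

```text
time_s: 8.3
tcp_pos: [0.6688, 0.0621, 0.0303]
ee_rot: [[-0.01, -1.0, 0.0], [-1.0, 0.01, -0.0], [0.0, -0.0, -1.0]]
wrist_force: [0.2, -0.0, 0.0]
gripper_width: 0.778
```

Emit:
arm_command(rows=[{"travel":[0,0,0],"roll":0,"fingers":50},{"travel":[0,0,0],"roll":0,"fingers":50},{"travel":[0,0,0],"roll":0,"fingers":50},{"travel":[0,0,0],"roll":0,"fingers":50}])

```text
time_s: 8.7
tcp_pos: [0.6689, 0.0621, 0.0309]
ee_rot: [[-0.01, -1.0, 0.001], [-1.0, 0.01, 0.0], [-0.0, -0.001, -1.0]]
wrist_force: [-0.3, 0.7, 2.5]
gripper_width: 0.622
```

Emit:
arm_command(rows=[{"travel":[0,0,-2],"roll":0,"fingers":50},{"travel":[0,0,-5],"roll":0,"fingers":50},{"travel":[0,1,-9],"roll":0,"fingers":50},{"travel":[0,5,-9.5],"roll":0,"fingers":50},{"travel":[-2,9,-9.5],"roll":0,"fingers":50},{"travel":[-4,13,-9.5],"roll":0,"fingers":50},{"travel":[-7,16.5,-9.5],"roll":0,"fingers":50},{"travel":[-8.35,18.07,-9.5],"roll":0,"fingers":50},{"travel":[-8.35,18.07,-9.5],"roll":0,"fingers":50},{"travel":[-8.35,18.07,-9.5],"roll":0,"fingers":50}])

```text
time_s: 9.7
tcp_pos: [0.4888, 0.1476, 0.1254]
ee_rot: [[-0.009, -1.0, 0.001], [-1.0, 0.009, 0.0], [-0.0, -0.001, -1.0]]
wrist_force: [0.4, -0.6, -1.1]
gripper_width: 0.622
```

Run:
```python
from h import *
capture('top')
s=sense();print(s['time_s'],s['tcp_pos'],s['ee_rot'].round(4),s['wrist_force'])
C=cal('wrist'); im,d=capture('wrist'); save('w4',im); P=cloud('wrist',d,C); np.save('P4',P)
t=s['tcp_pos']
m=(np.hypot(P[...,0]-t[0],P[...,1]-t[1])<.045)&(P[...,2]<t[2]+.022)&(P[...,2]>t[2]+.010)
q=P[m]; print(len(q),np.median(q,0),np.percentile(q,[1,99],axis=0),q.min(0))
print(fitcase(P))
```

```text
9.75 [0.48923813 0.14727485 0.12522141] [[-1.000e-02 -9.999e-01  7.000e-04]
 [-9.999e-01  1.000e-02  2.000e-04]
 [-2.000e-04 -7.000e-04 -1.000e+00]] [ 0.11811018  0.32899529 -0.11750479]
6208 [0.49001163 0.13681484 0.13906867] [[0.45564963 0.12106336 0.13578596]
 [0.52447457 0.17171133 0.14595161]] [0.45193934 0.11989242 0.13523618]
(array([ 4.8871e+02,  1.0432e+02, -3.8000e-01,  1.8400e+00]), np.int64(7340))
```

Emit:
arm_command(rows=[{"travel":[0,0,2],"roll":0,"fingers":50},{"travel":[0,0,4.5],"roll":0,"fingers":50},{"travel":[0,0,6],"roll":0,"fingers":50},{"travel":[0,0,6.7],"roll":0,"fingers":50},{"travel":[0,0,7.2],"roll":0,"fingers":50},{"travel":[0,0,7.7],"roll":0,"fingers":50},{"travel":[0,0,8.2],"roll":0,"fingers":50},{"travel":[0,0,8.6],"roll":0,"fingers":50},{"travel":[0,0,8.8],"roll":0,"fingers":50},{"travel":[0,0,8.8],"roll":0,"fingers":50}])

```text
time_s: 10.8
tcp_pos: [0.4887, 0.1474, 0.0371]
ee_rot: [[-0.01, -1.0, 0.0], [-1.0, 0.01, 0.0], [-0.0, -0.0, -1.0]]
wrist_force: [1.3, -0.5, -0.6]
gripper_width: 0.623
```

Emit:
arm_command(rows=[{"travel":[0,0,0.05],"roll":0,"fingers":72},{"travel":[0,0,0.05],"roll":0,"fingers":72},{"travel":[0,0,-1],"roll":0,"fingers":72},{"travel":[0,0,-4],"roll":0,"fingers":72},{"travel":[0,0,-8],"roll":0,"fingers":72},{"travel":[2,0.5,-12],"roll":0,"fingers":72},{"travel":[6,2,-14.5],"roll":0,"fingers":72},{"travel":[8,2,-14.5],"roll":0,"fingers":72},{"travel":[8,2,-14.5],"roll":0,"fingers":72}])

```text
time_s: 11.7
tcp_pos: [0.4675, 0.0659, 0.1841]
ee_rot: [[-0.013, -1.0, 0.003], [-1.0, 0.013, 0.002], [-0.002, -0.003, -1.0]]
wrist_force: [-0.4, -0.4, -0.2]
gripper_width: 0.719
```

Run:
```python
from h import *
capture('top')
s=sense();print(s['time_s'],s['tcp_pos'],s['ee_rot'].round(4),s['wrist_force'],s['joints'].round(1))
C=cal('wrist'); im,d=capture('wrist'); save('w5',im); P=cloud('wrist',d,C); np.save('P5',P)
print(fitcase(P))
for l in ('lid','lid_handle'):
  for r in cut_out('wrist',l)[:2]:
    q=P[r['mask']]; q=q[~np.isnan(q[:,0])]; print(l,r['p'],len(q),np.median(q,0),np.percentile(q,[1,99],axis=0))
im,d=capture('top'); save('top5',im); Q=cloud('top',d)
m=(np.hypot(Q[...,0]-.489,Q[...,1]-.147)<.02); print('jar top',np.median(Q[m],0))
m=(abs(Q[...,0]-.489)<.01)&(abs(Q[...,1]-.081)<.02); print('core top',np.median(Q[m],0))
```

```text
11.75 [0.46779238 0.06679285 0.18338098] [[-0.012  -0.9999  0.0022]
 [-0.9999  0.012   0.0012]
 [-0.0012 -0.0022 -1.    ]] [-0.58708783  0.17234741  0.61609061] [ 27.9   9.8 -24.6  -0.  -55.4 -28.6]
(array([ 4.8843e+02,  1.0291e+02, -3.1000e-01,  1.7700e+00]), np.int64(3613))
lid 0.77 7275 [ 0.42090176 -0.09638978  0.01323963] [[ 0.35729146 -0.1167255   0.00926112]
 [ 0.48555104 -0.07093618  0.01580867]]
lid 0.64 1487 [0.48867398 0.07623778 0.05094346] [[0.47695167 0.05643875 0.00844101]
 [0.50105682 0.10528539 0.05277738]]
lid_handle 0.92 7275 [ 0.42089725 -0.09636621  0.01323958] [[ 0.35744147 -0.1167255   0.00960698]
 [ 0.48477614 -0.07124762  0.01580867]]
jar top [0.4734675  0.13717962 0.4928284 ]
core top [0.48881848 0.08083334 0.53735615]
```

View pics/w5.png

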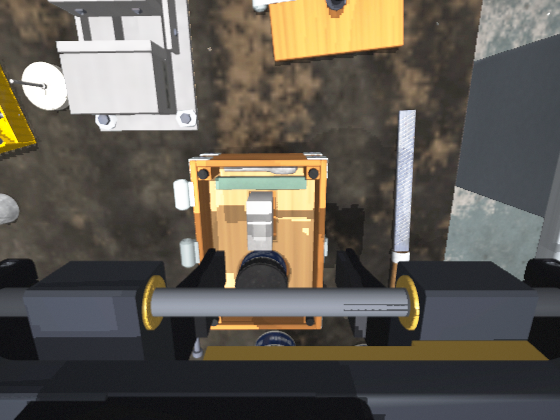

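Jar sits in its pocket at (263,275), core at (260,220); the lid is at the upper right. Next, a look at the lid.

Emit:
arm_command(rows=[{"travel":[4.5,1.5,-1],"roll":0,"fingers":72},{"travel":[9,3,-2],"roll":0,"fingers":72},{"travel":[13.75,4.5,-2],"roll":0,"fingers":60},{"travel":[13.75,4.5,-2],"roll":0,"fingers":60},{"travel":[13.75,4.5,-2],"roll":0,"fingers":60},{"travel":[13.75,4.5,-2],"roll":0,"fingers":60}])

```text
time_s: 12.55
tcp_pos: [0.4221, -0.0687, 0.2018]
ee_rot: [[-0.009, -1.0, -0.0], [-1.0, 0.009, -0.0], [0.0, 0.0, -1.0]]
wrist_force: [0.3, 0.8, 0.4]
gripper_width: 0.606
```

Run:
```python
from h import *
P=np.load('P5.npy')
m=(np.hypot(P[...,0]-.489,P[...,1]-.147)<.03)&(P[...,2]<.07); q=P[m]; print('jar',len(q),np.percentile(q[:,2],[5,50,95]))
capture('top')
s=sense();print(s['time_s'],s['tcp_pos'],s['ee_rot'].round(4),s['wrist_force'],s['joints'].round(1))
C=cal('wrist'); im,d=capture('wrist'); save('w6',im); P=cloud('wrist',d,C); np.save('P6',P)
q=P.reshape(-1,3); q=q[(abs(q[:,0]-.42)<.14)&(abs(q[:,1]+.158)<.14)]
b=q[(q[:,2]>.009)&(q[:,2]<.020)]; print('board',cv2.minAreaRect((b[:,:2]*1000).astype(np.float32)),np.median(b[:,2]))
h=q[(q[:,2]>.042)&(q[:,2]<.056)]; print('handle',len(h),cv2.minAreaRect((h[:,:2]*1000).astype(np.float32)),np.median(h,0))
im,d=capture('top'); Q=cloud('top',d); np.save('Q6',Q)
for c,n in(((.489,.147),'jar'),((.489,.081),'core')):
    m=np.hypot(Q[...,0]-c[0],Q[...,1]-c[1])<.011; print(n,'top',np.median(Q[m],0))
```

```text
jar 1828 [0.01249191 0.04971584 0.0515509 ]
12.6 [ 0.42209108 -0.06846954  0.2018084 ] [[-8.2e-03 -1.0e+00 -4.0e-04]
 [-1.0e+00  8.2e-03 -1.0e-04]
 [ 1.0e-04  4.0e-04 -1.0e+00]] [-0.59649207  0.15130323  0.59101718] [ 12.7   4.2 -28.3   0.  -57.5 -13.2]
board ((459.7889404296875, -134.4391326904297), (207.5466766357422, 226.2154541015625), 1.8685497045516968) 0.013144968909867605
handle 1658 ((421.3765563964844, -159.86062622070312), (13.916787147521973, 101.85321044921875), 5.630501747131348) [ 0.42155378 -0.16298446  0.04567785]
jar top [0.48930414 0.14655477 0.05259493]
core top [0.48774511 0.08060403 0.05322505]
```

View pics/w6.png

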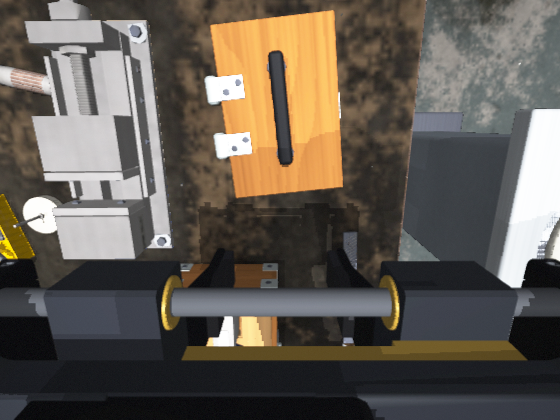

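Lid in the upper middle, handle from (276,55) to (287,160), hinge knuckles at left (+x). Lid yaw is about +5.6°, so I'll grasp the handle across.

Emit:
arm_command(rows=[{"travel":[4.5,0,3],"roll":-3,"fingers":60},{"travel":[9.13,-0.05,6],"roll":-6.1,"fingers":60},{"travel":[9.13,-0.05,10],"roll":-6.1,"fingers":60},{"travel":[9.13,-0.05,13],"roll":-6.1,"fingers":60},{"travel":[9.13,-0.05,15],"roll":-6.1,"fingers":60},{"travel":[9.13,-0.05,16.3],"roll":-6.1,"fingers":60},{"travel":[9.13,-0.05,16.9],"roll":-6.1,"fingers":60},{"travel":[9.13,-0.05,16.9],"roll":-6.1,"fingers":60},{"travel":[9.13,-0.05,16.9],"roll":-6.1,"fingers":60}])

```text
time_s: 13.6
tcp_pos: [0.4218, -0.1605, 0.0335]
ee_rot: [[0.097, -0.995, 0.001], [-0.995, -0.097, -0.0], [0.0, -0.001, -1.0]]
wrist_force: [0.4, 0.3, 0.9]
gripper_width: 0.602
```

Emit:
arm_command(rows=[{"travel":[0,0,0],"roll":0,"fingers":2},{"travel":[0,0,0],"roll":0,"fingers":2},{"travel":[0,0,0],"roll":0,"fingers":2},{"travel":[0,0,0],"roll":0,"fingers":2},{"travel":[0,0,0],"roll":0,"fingers":2},{"travel":[0,0,0],"roll":0,"fingers":2}])

```text
time_s: 14.2
tcp_pos: [0.4211, -0.1609, 0.0331]
ee_rot: [[0.096, -0.995, 0.0], [-0.995, -0.096, -0.0], [0.0, -0.0, -1.0]]
wrist_force: [0.1, 0.6, 1.3]
gripper_width: 0.159
```

Emit:
arm_command(rows=[{"travel":[0,0,-2],"roll":0,"fingers":2},{"travel":[0,0,-5],"roll":0,"fingers":2},{"travel":[0,0,-8.5],"roll":0,"fingers":2},{"travel":[-4,-1,-10.7],"roll":1,"fingers":2},{"travel":[-8.5,-2.5,-10.7],"roll":2,"fingers":2},{"travel":[-13,-4.2,-10.7],"roll":3,"fingers":2},{"travel":[-17.5,-6,-10.7],"roll":4,"fingers":2},{"travel":[-22,-7.8,-10.7],"roll":5,"fingers":2},{"travel":[-25.66,-9.27,-10.7],"roll":5.8,"fingers":2},{"travel":[-25.66,-9.27,-10.7],"roll":5.8,"fingers":2}])

```text
time_s: 15.2
tcp_pos: [0.4901, 0.1077, 0.1395]
ee_rot: [[-0.0, -1.0, 0.001], [-1.0, 0.0, 0.001], [-0.001, -0.001, -1.0]]
wrist_force: [-0.8, -1.3, -3.1]
gripper_width: 0.158
```

Emit:
arm_command(rows=[{"travel":[0,0,0],"roll":0,"fingers":2},{"travel":[0,0,0],"roll":0,"fingers":2},{"travel":[0,0,0],"roll":0,"fingers":2}])

```text
time_s: 15.5
tcp_pos: [0.4879, 0.1023, 0.1397]
ee_rot: [[-0.006, -1.0, -0.001], [-1.0, 0.006, -0.0], [0.001, 0.001, -1.0]]
wrist_force: [-0.3, 0.3, -3.2]
gripper_width: 0.155
```

Run:
```python
from h import *
s=sense();print(s['time_s'],s['tcp_pos'],s['ee_rot'].round(4),s['wrist_force'],s['moment'])
C=cal('wrist'); im,d=capture('wrist'); save('w7',im); P=cloud('wrist',d,C); np.save('P7',P)
s=sense();print(s['tcp_pos'])
t=s['tcp_pos']; q=P.reshape(-1,3)
b=q[(abs(q[:,0]-t[0])<.08)&(abs(q[:,1]-t[1])<.1)&(abs(q[:,2]-(t[2]-.019))<.008)]
print(len(b),np.median(b[:,2]),np.percentile(b,[.5,99.5],axis=0),cv2.minAreaRect((b[:,:2]*1000).astype(np.float32)))
A=np.c_[b[:,:2]-t[:2],np.ones(len(b))]; print('plane',np.linalg.lstsq(A,b[:,2],rcond=None)[0])
```

```text
15.5 [0.48791527 0.10233729 0.13969685] [[-6.4e-03 -1.0e+00 -1.2e-03]
 [-1.0e+00  6.4e-03 -5.0e-04]
 [ 5.0e-04  1.2e-03 -1.0e+00]] [-0.33151216  0.3137375  -3.24456979] [ 0.05157745 -0.05127194 -0.02646557]
[0.48810002 0.10238254 0.13989585]
31156 0.12000042588810597 [[0.42910615 0.01750759 0.11772028]
 [0.55880044 0.15781587 0.12225647]] ((494.6759033203125, 89.91620635986328), (145.3305206298828, 135.56983947753906), 89.63604736328125)
plane [-0.00475029 -0.00667355  0.11970336]
```

View pics/w7.png

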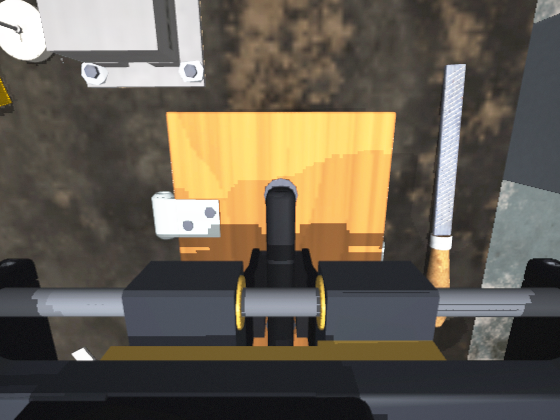

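Run:
```python
from h import *
def ext(P,xr,yr,zr,nm):
    q=P.reshape(-1,3); q=q[(q[:,0]>xr[0])&(q[:,0]<xr[1])&(q[:,1]>yr[0])&(q[:,1]<yr[1])&(q[:,2]>zr[0])&(q[:,2]<zr[1])]
    if len(q)<10: print(nm,len(q));return
    lo,hi=np.percentile(q,[2,98],axis=0)*1e3; top=q[q[:,2]>np.percentile(q[:,2],80)]
    print(nm,len(q),'x',lo[0].round(1),hi[0].round(1),'y',lo[1].round(1),hi[1].round(1),'mid',((lo+hi)/2)[1].round(2),'z98',hi[2].round(1),'xtop',(np.median(top[:,0])*1e3).round(1))
for i in(1,2,3,5):
    P=np.load(f'P{i}.npy')
    for c in(.0475,.1035,.1595): ext(P,(.551,.568),(c-.025,c+.025),(.0655,.073),f'case{i} {c}')
P=np.load('P7.npy')
ext(P,(.551,.570),(.05,.10),(.105,.125),'lidR')
q=P.reshape(-1,3); b=q[(q[:,0]>.40)&(q[:,0]<.58)&(q[:,1]>0)&(q[:,1]<.12)&(abs(q[:,2]-.1197)<.004)]
# right edge: min y per x bin; front edge: min x per y bin
xs=np.arange(.44,.54,.004); e=[b[abs(b[:,0]-x)<.002][:,1].min() for x in xs]; k=np.polyfit(xs-.488,e,1); print('right edge y at x=.488',k[1]*1e3,'slope deg',np.degrees(k[0]))
ys=np.arange(.025,.08,.004); e=[b[abs(b[:,1]-y)<.002][:,0].min() for y in ys]; k=np.polyfit(ys-.1024,e,1); print('front edge x at y=.1024',k[1]*1e3,'slope',np.degrees(k[0]))
# case outer edges the same way, rim height
for i in(2,3,5):
    q=np.load(f'P{i}.npy').reshape(-1,3); b=q[(q[:,0]>.41)&(q[:,0]<.54)&(q[:,1]>.0)&(q[:,1]<.14)&(abs(q[:,2]-.062)<.0035)]
    xs=np.arange(.45,.53,.004); e=[b[abs(b[:,0]-x)<.002][:,1].min() for x in xs]; k=np.polyfit(xs-.488,e,1)
    ys=np.arange(.025,.10,.004); e2=[r.min() for y in ys if len(r:=b[abs(b[:,1]-y)<.002][:,0])]; print(i,'case right y',k[1]*1e3,np.degrees(k[0]),'front x',np.median(e2)*1e3,np.round(np.array(e2)*1e3,1))
```

```text
case1 0.0475 291 x 551.2 561.7 y 35.6 59.6 mid 47.59 z98 70.6 xtop 556.3
case1 0.1035 297 x 551.4 561.9 y 91.2 115.3 mid 103.26 z98 70.3 xtop 556.6
case1 0.1595 319 x 551.7 562.0 y 146.6 179.5 mid 163.03 z98 70.3 xtop 556.4
case2 0.0475 525 x 551.2 561.0 y 34.7 59.0 mid 46.86 z98 69.9 xtop 555.7
case2 0.1035 136 x 551.2 561.0 y 90.1 97.2 mid 93.64 z98 69.4 xtop 555.2
case2 0.1595 0
case3 0.0475 342 x 551.3 560.8 y 34.8 59.5 mid 47.13 z98 70.1 xtop 555.3
case3 0.1035 294 x 551.1 561.1 y 90.7 114.9 mid 102.83 z98 69.6 xtop 555.3
case3 0.1595 30 x 551.1 554.3 y 147.0 155.7 mid 151.34 z98 69.3 xtop 553.4
case5 0.0475 323 x 551.2 560.8 y 34.7 58.9 mid 46.81 z98 69.7 xtop 555.9
case5 0.1035 274 x 551.2 561.3 y 90.7 114.4 mid 102.58 z98 69.8 xtop 555.8
case5 0.1595 0
lidR 789 x 551.2 561.6 y 61.4 86.9 mid 74.14 z98 120.5 xtop 554.4
right edge y at x=.488 17.319775481461516 slope deg -0.37460927366913743
front edge x at y=.1024 429.0306098266319 slope 0.6720325003196732
2 case right y 17.547451250226867 -0.4009284140735426 front x 428.2697344510365 [427.7 428.4 428.1 428.  428.3 427.9 428.5 428.1 427.8 428.3 428.  428.8
 428.6 427.7 428.8 428.6 428.  428.7 428.6]
3 case right y 17.473173106206946 -0.5971809233120774 front x 428.20540460635067 [427.8 427.4 428.2 428.1 427.8 428.4 428.2 427.7 428.6 428.2 428.2 428.2
 428.4 428.1 428.1 428.9 428.4 428.4 428.2]
5 case right y 17.493019547742794 -0.11315796652699812 front x 428.05983173801746 [427.3 427.1 427.1 428.  427.8 427.7 428.5 428.3 428.3 428.2 428.1 427.9
 427.7 428.6 428.5 428.4 428.3 428.1 428. ]
```

Run:
```python
from h import *
def cyl(P,x0,yr,z0):
    q=P.reshape(-1,3); q=q[(abs(q[:,0]-x0)<.011)&(q[:,1]>yr[0])&(q[:,1]<yr[1])&(abs(q[:,2]-z0)<.009)]
    for _ in range(4):
        k=q[(q[:,0]>x0-.0035)&(np.abs(np.hypot(q[:,0]-x0,q[:,2]-z0)-.0065)<.0025)&(q[:,2]>z0)]
        r=least_squares(lambda p:(np.hypot(k[:,0]-p[0],k[:,2]-p[1])-.0065)*1e3,[x0,z0],loss='soft_l1',x_scale=.01); x0,z0=r.x
    return round(x0*1e3,2),round(z0*1e3,2),len(k)
for i in(1,2,3,5):
    P=np.load(f'P{i}.npy'); print(i,cyl(P,.557,(.037,.057),.0635),cyl(P,.557,(.092,.112),.0635))
print('lid',cyl(np.load('P7.npy'),.556,(.064,.085),.114))
s=sense();print(s['tcp_pos'],s['wrist_force'])
```

```text
1 (np.float64(556.0), np.float64(62.71), 198) (np.float64(556.27), np.float64(62.71), 200)
2 (np.float64(555.8), np.float64(62.57), 344) (np.float64(556.09), np.float64(62.33), 77)
3 (np.float64(555.74), np.float64(62.43), 240) (np.float64(556.06), np.float64(62.31), 202)
5 (np.float64(555.99), np.float64(62.38), 211) (np.float64(555.89), np.float64(62.47), 183)
lid (np.float64(555.74), np.float64(113.2), 513)
[0.48810002 0.10238254 0.13989585] [-0.07566026  0.12137574 -2.82183428]
```

Emit:
arm_command(rows=[{"travel":[-0.05,0,0.7],"roll":0,"fingers":2},{"travel":[-0.05,0,1.4],"roll":0,"fingers":2},{"travel":[-0.05,0,2.2],"roll":0,"fingers":2},{"travel":[-0.05,0,2.9],"roll":0,"fingers":2},{"travel":[-0.05,0,3.4],"roll":0,"fingers":2},{"travel":[-0.05,0,3.4],"roll":0,"fingers":2},{"travel":[-0.05,0,3.4],"roll":0,"fingers":2},{"travel":[-0.05,0,3.4],"roll":0,"fingers":2}])

```text
time_s: 16.35
tcp_pos: [0.4889, 0.1042, 0.1063]
ee_rot: [[-0.005, -1.0, 0.001], [-1.0, 0.005, 0.0], [-0.0, -0.001, -1.0]]
wrist_force: [0.5, -0.8, -2.8]
gripper_width: 0.156
```

Run:
```python
from h import *
s=sense();print(s['time_s'],s['tcp_pos'],s['ee_rot'].round(4),s['wrist_force'])
C=cal('wrist'); im,d=capture('wrist'); P=cloud('wrist',d,C); np.save('P8',P); cv2.imwrite('pics/w8.png',cv2.resize(im[130:290,100:320,::-1],None,fx=3,fy=3))
q=P.reshape(-1,3); q=q[(q[:,0]>.552)&(q[:,0]<.562)&(q[:,1]>.02)&(q[:,1]<.12)]
for nm,a,b in(('case',.064,.0725),('lid',.078,.092)):
    y=np.sort(q[(q[:,2]>a)&(q[:,2]<b)][:,1])*1e3; h,e=np.histogram(y,np.arange(20,120,1.)); print(nm,len(y),[(int(e[i]),int(h[i])) for i in range(len(h)) if h[i]])
```

```text
16.35 [0.48892706 0.10417406 0.10634762] [[-4.7e-03 -1.0e+00  7.0e-04]
 [-1.0e+00  4.7e-03  3.0e-04]
 [-3.0e-04 -7.0e-04 -1.0e+00]] [ 0.50965209 -0.77338376 -2.83324527]
case 596 [(34, 9), (35, 12), (36, 19), (37, 20), (38, 14), (39, 15), (40, 18), (41, 16), (42, 14), (43, 18), (44, 19), (45, 16), (46, 11), (47, 16), (48, 18), (49, 14), (50, 19), (51, 15), (52, 13), (53, 15), (54, 17), (55, 14), (56, 18), (57, 13), (58, 11), (59, 6), (94, 5), (95, 9), (96, 10), (97, 13), (98, 13), (99, 13), (100, 10), (101, 15), (102, 14), (103, 9), (104, 15), (105, 12), (106, 15), (107, 10), (108, 16), (109, 10), (110, 11), (111, 5), (112, 1)]
lid 734 [(63, 38), (64, 44), (65, 38), (66, 27), (67, 27), (68, 29), (69, 31), (70, 28), (71, 24), (72, 27), (73, 30), (74, 25), (75, 27), (76, 21), (77, 31), (78, 26), (79, 25), (80, 26), (81, 28), (82, 22), (83, 28), (84, 26), (85, 24), (86, 30), (87, 24), (88, 13), (89, 14), (90, 1)]
```

View pics/w8.png

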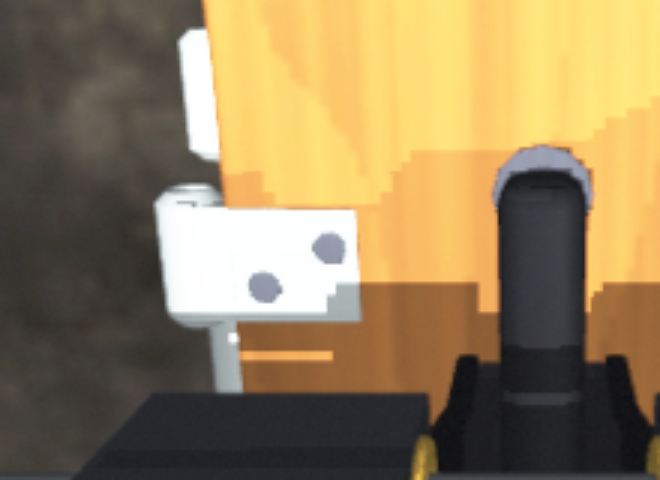

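Emit:
arm_command(rows=[{"travel":[0,0,0],"roll":0,"fingers":2},{"travel":[0,0,0],"roll":0,"fingers":2},{"travel":[0,0,0],"roll":0,"fingers":2},{"travel":[0,0,0],"roll":0,"fingers":2},{"travel":[0,0,0],"roll":0,"fingers":2}])

```text
time_s: 16.9
tcp_pos: [0.4886, 0.104, 0.1061]
ee_rot: [[-0.005, -1.0, 0.0], [-1.0, 0.005, 0.0], [-0.0, -0.0, -1.0]]
wrist_force: [-0.5, -0.3, -2.5]
gripper_width: 0.155
```

Run:
```python
from h import *
s=sense();print(s['time_s'],s['tcp_pos'],s['ee_rot'].round(4),s['wrist_force'])
C=cal('wrist'); im,d=capture('wrist'); P=cloud('wrist',d,C); np.save('P9',P)
print(sense()['tcp_pos'])
q=P.reshape(-1,3); q=q[(q[:,0]>.552)&(q[:,0]<.562)&(q[:,1]>.02)&(q[:,1]<.092)]
for nm,a,b in(('case',.064,.0725),('lid',.078,.092)):
    y=q[(q[:,2]>a)&(q[:,2]<b)][:,1]*1e3; print(nm,len(y),np.percentile(y,[1,99]),np.percentile(y,[1,99]).mean())
def cyl(P,x0,yr,z0):
    q=P.reshape(-1,3); q=q[(abs(q[:,0]-x0)<.011)&(q[:,1]>yr[0])&(q[:,1]<yr[1])&(abs(q[:,2]-z0)<.009)]
    for _ in range(4):
        k=q[(q[:,0]>x0-.0035)&(np.abs(np.hypot(q[:,0]-x0,q[:,2]-z0)-.0065)<.0025)&(q[:,2]>z0)]
        r=least_squares(lambda p:(np.hypot(k[:,0]-p[0],k[:,2]-p[1])-.0065)*1e3,[x0,z0],loss='soft_l1',x_scale=.01); x0,z0=r.x
    return x0*1e3,z0*1e3,len(k)
print(cyl(P,.557,(.037,.057),.0635),cyl(P,.556,(.066,.085),.0795))
```

```text
16.9 [0.48860397 0.10399491 0.10608162] [[-0.0049 -1.      0.    ]
 [-1.      0.0049  0.    ]
 [-0.     -0.     -1.    ]] [-0.54401755 -0.26316519 -2.53263176]
[0.48861198 0.1039941  0.10607115]
case 426 [34.27393712 59.79811101] 47.036024063402444
lid 721 [63.19637975 89.35619721] 76.27628848023605
(np.float64(555.6413562643789), np.float64(62.61053754828894), 342) (np.float64(556.5248723969369), np.float64(79.62661059331302), 466)
```

Emit:
arm_command(rows=[{"travel":[0.12,0.06,0],"roll":0,"fingers":2},{"travel":[0.12,0.06,0],"roll":0,"fingers":2},{"travel":[0.12,0.06,0],"roll":0,"fingers":2},{"travel":[0.12,0.06,0.3],"roll":0,"fingers":2},{"travel":[0.12,0.06,0.5],"roll":0,"fingers":2},{"travel":[0.12,0.06,0.7],"roll":0,"fingers":2},{"travel":[0.12,0.06,0.8],"roll":0,"fingers":2},{"travel":[0.12,0.06,0.9],"roll":0,"fingers":2},{"travel":[0.12,0.06,1.0],"roll":0,"fingers":2},{"travel":[0.12,0.06,1.0],"roll":0,"fingers":2}])

```text
time_s: 17.95
tcp_pos: [0.4879, 0.1028, 0.0959]
ee_rot: [[-0.005, -1.0, -0.0], [-1.0, 0.005, -0.0], [0.0, 0.0, -1.0]]
wrist_force: [0.2, 0.8, -3.3]
gripper_width: 0.157
```

Emit:
arm_command(rows=[{"travel":[0,0,0.15],"roll":0,"fingers":2},{"travel":[0,0,0.3],"roll":0,"fingers":2},{"travel":[0,0,0.4],"roll":0,"fingers":2},{"travel":[0,0,0.5],"roll":0,"fingers":2},{"travel":[0,0,0.6],"roll":0,"fingers":2},{"travel":[0,0,0.65],"roll":0,"fingers":2},{"travel":[0,0,0.7],"roll":0,"fingers":2},{"travel":[0,0,0.7],"roll":0,"fingers":2},{"travel":[0,0,0.7],"roll":0,"fingers":2}])

```text
time_s: 18.85
tcp_pos: [0.4883, 0.1028, 0.0904]
ee_rot: [[-0.004, -1.0, 0.001], [-1.0, 0.004, -0.0], [0.0, -0.001, -1.0]]
wrist_force: [-3.4, 0.0, 8.2]
gripper_width: 0.157
```

```bash
cat > chk.py <<'E'
from h import *
s=sense();print(s['time_s'],s['tcp_pos'],s['ee_rot'].round(4)[:,2],s['wrist_force'],s['moment'])
C=cal('wrist'); im,d=capture('wrist'); P=cloud('wrist',d,C)
def cyl(P,x0,yr,z0):
    q=P.reshape(-1,3); q=q[(abs(q[:,0]-x0)<.011)&(q[:,1]>yr[0])&(q[:,1]<yr[1])&(abs(q[:,2]-z0)<.009)]
    for _ in range(4):
        k=q[(q[:,0]>x0-.0035)&(np.abs(np.hypot(q[:,0]-x0,q[:,2]-z0)-.0065)<.0025)&(q[:,2]>z0)]
        r=least_squares(lambda p:(np.hypot(k[:,0]-p[0],k[:,2]-p[1])-.0065)*1e3,[x0,z0],loss='soft_l1',x_scale=.01); x0,z0=r.x
    return round(x0*1e3,2),round(z0*1e3,2),len(k)
print('caseR',cyl(P,.556,(.037,.057),.063),'lidR',cyl(P,.556,(.066,.085),.064))
q=P.reshape(-1,3); b=q[(abs(q[:,0]-.488)<.05)&(q[:,1]>.02)&(q[:,1]<.09)&(abs(q[:,2]-.071)<.006)]
A=np.c_[b[:,:2]-[.488,.1035],np.ones(len(b))]; print('lid top plane',np.linalg.lstsq(A,b[:,2],rcond=None)[0])
q=q[(q[:,0]>.552)&(q[:,0]<.562)&(q[:,1]>.02)&(q[:,1]<.1)&(q[:,2]>.0655)&(q[:,2]<.075)]
h,e=np.histogram(q[:,1]*1e3,np.arange(30,95,1.)); print([(int(a),int(c)) for a,c in zip(e,h) if c<8])
cv2.imwrite('pics/w%d.png'%(s['time_s']*100),cv2.resize(im[100:290,60:420,::-1],None,fx=2,fy=2))
E
python3 chk.py
```

```text
18.85 [0.48827573 0.10281286 0.09036192] [ 9.e-04 -0.e+00 -1.e+00] [-3.36374794  0.03552511  8.16883136] [ 0.08269137  1.03381216 -0.0113333 ]
caseR (np.float64(555.87), np.float64(62.55), 546) lidR (np.float64(556.02), np.float64(63.84), 475)
lid top plane [-0.00292588  0.00082831  0.07053218]
[(30, 0), (31, 0), (32, 0), (33, 0), (60, 6), (61, 3), (89, 3)]
```

Emit:
arm_command(rows=[{"travel":[0,0,0.1],"roll":0,"fingers":2},{"travel":[0,0,0.2],"roll":0,"fingers":2},{"travel":[0,0,0.3],"roll":0,"fingers":2},{"travel":[0,0,0.3],"roll":0,"fingers":2},{"travel":[0,0,0.3],"roll":0,"fingers":2}])

```text
time_s: 19.4
tcp_pos: [0.4879, 0.1028, 0.0895]
ee_rot: [[-0.004, -1.0, 0.001], [-1.0, 0.004, -0.0], [0.0, -0.001, -1.0]]
wrist_force: [-10.4, 0.6, 24.4]
gripper_width: 0.155
```

```bash
python3 chk.py
```

```text
19.4 [0.48794129 0.10278632 0.08950299] [ 1.e-03 -4.e-04 -1.e+00] [-10.43186495   0.56672255  24.42742961] [ 0.14384885  2.98202604 -0.06770213]
caseR (np.float64(555.99), np.float64(62.54), 552) lidR (np.float64(556.18), np.float64(63.81), 465)
lid top plane [0.00901116 0.00138581 0.06975471]
[(30, 0), (31, 0), (32, 0), (33, 0), (60, 0), (61, 2), (89, 3)]
```

View pics/w1939.png

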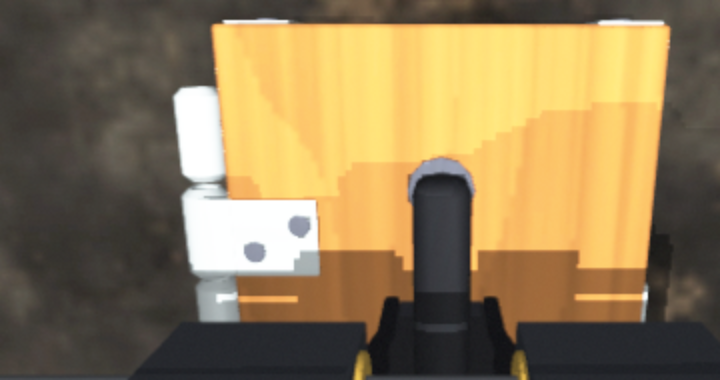

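```bash
ls pics
```

```text
scene0.png
top0.png
top5.png
w1.png
w1885.png
w1939.png
w2.png
w3.png
w4.png
w5.png
w6.png
w7.png
w8.png
```

The knuckles are interleaved. The −x reaction and the hinge side staying high suggest the board edge rubs on the case knuckles, so the lid is too far +x. I'll ease up, shift −x and press again.

Emit:
arm_command(rows=[{"travel":[0,0,-0.5],"roll":0,"fingers":2},{"travel":[0,0,-0.7],"roll":0,"fingers":2},{"travel":[0,0.1,-0.7],"roll":0,"fingers":2},{"travel":[0,0.1,-0.7],"roll":0,"fingers":2},{"travel":[0,0.1,-0.5],"roll":0,"fingers":2},{"travel":[0,0.1,-0.3],"roll":0,"fingers":2},{"travel":[0,0.1,-0.15],"roll":0,"fingers":2},{"travel":[0,0.1,-0.1],"roll":0,"fingers":2},{"travel":[0,0.1,-0.1],"roll":0,"fingers":2},{"travel":[0,0.1,-0.1],"roll":0,"fingers":2}])

```text
time_s: 20.45
tcp_pos: [0.4878, 0.1029, 0.0895]
ee_rot: [[-0.004, -1.0, 0.002], [-1.0, 0.004, -0.0], [0.0, -0.002, -1.0]]
wrist_force: [-4.4, -1.9, 18.9]
gripper_width: 0.158
```

```bash
python3 chk.py
```

```text
20.45 [0.48784737 0.10288157 0.08950491] [ 2.e-03 -2.e-04 -1.e+00] [-4.39395813 -1.89383925 18.85251275] [-0.38039156  1.21099996 -0.01929699]
caseR (np.float64(555.94), np.float64(62.46), 554) lidR (np.float64(556.13), np.float64(63.78), 461)
lid top plane [0.00895195 0.00141091 0.06974591]
[(30, 0), (31, 0), (32, 0), (33, 0), (60, 1), (61, 0), (89, 3)]
```

Emit:
arm_command(rows=[{"travel":[0,0,-0.3],"roll":0,"fingers":2},{"travel":[0,0.04,-0.6],"roll":0,"fingers":2},{"travel":[0,0.08,-0.6],"roll":0,"fingers":2},{"travel":[0,0.08,-0.6],"roll":0,"fingers":2},{"travel":[0,0.1,-0.4],"roll":0,"fingers":2},{"travel":[0,0.12,-0.3],"roll":0,"fingers":2},{"travel":[0,0.15,-0.2],"roll":0,"fingers":2},{"travel":[0,0.16,-0.1],"roll":0,"fingers":2},{"travel":[0,0.17,-0.05],"roll":0,"fingers":2},{"travel":[0,0.17,-0.05],"roll":0,"fingers":2}])

```text
time_s: 21.5
tcp_pos: [0.4869, 0.1032, 0.0895]
ee_rot: [[-0.004, -1.0, 0.003], [-1.0, 0.004, 0.0], [-0.0, -0.003, -1.0]]
wrist_force: [0.1, -2.3, 14.6]
gripper_width: 0.157
```

```bash
python3 chk.py
```

```text
21.5 [0.48685028 0.10319371 0.08950661] [ 3.4e-03  4.0e-04 -1.0e+00] [ 0.11332507 -2.25489841 14.59121556] [-0.36315138 -0.20813778 -0.09272018]
caseR (np.float64(555.92), np.float64(62.46), 544) lidR (np.float64(554.98), np.float64(63.83), 475)
lid top plane [0.00906051 0.00159404 0.06975333]
[(30, 0), (31, 0), (32, 0), (33, 0), (60, 0), (61, 0), (89, 3)]
```

Run:
```python
from h import *
def plane(q,c):
    for _ in range(3):
        A=np.c_[q[:,:2]-c,np.ones(len(q))]; k=np.linalg.lstsq(A,q[:,2],rcond=None)[0]; q=q[abs(A@k-q[:,2])<.002]
    return k.round(4),len(q)
q=np.load('P6.npy').reshape(-1,3)
b=q[(abs(q[:,0]-.42)<.05)&(q[:,1]>-.23)&(q[:,1]<-.09)&(abs(q[:,2]-.0135)<.004)]; print('lid on bench',plane(b,[.42,-.16]))
for i in(5,7,8):
    q=np.load(f'P{i}.npy').reshape(-1,3); b=q[(abs(q[:,2])<.006)&(q[:,0]>.35)&(q[:,0]<.65)&(q[:,1]<.2)]; print(i,'bench',plane(b,[.488,.1035]))
for i in(3,5):
    q=np.load(f'P{i}.npy').reshape(-1,3); b=q[(abs(q[:,2]-.062)<.0025)&(abs(q[:,0]-.4885)<.058)&(abs(q[:,1]-.1035)<.084)]; print(i,'rim',plane(b,[.488,.1035]))
for i in(7,8,9):
    q=np.load(f'P{i}.npy').reshape(-1,3); z={7:.1197,8:.087,9:.0865}[i]
    b=q[(abs(q[:,2]-z)<.005)&(abs(q[:,0]-.4885)<.05)&(q[:,1]>.02)&(q[:,1]<.09)]; print(i,'lid',plane(b,[.488,.1035]))
im,d=capture('scene'); Q=cloud('scene',d); np.save('S',Q); cv2.imwrite('pics/sc9.png',cv2.resize(im[180:300,200:360,::-1],None,fx=5,fy=5))
im,d=capture('wrist'); P=cloud('wrist',d); np.save('P10',P)
q=P.reshape(-1,3); b=q[(abs(q[:,2])<.006)&(q[:,0]>.35)&(q[:,0]<.65)&(q[:,1]<.2)]; print(10,'bench',plane(b,[.488,.1035]))
b=q[(abs(q[:,2]-.0697)<.005)&(abs(q[:,0]-.4885)<.05)&(q[:,1]>.02)&(q[:,1]<.09)]; print(10,'lid',plane(b,[.488,.1035]))
q=Q.reshape(-1,3); b=q[(abs(q[:,2]-.07)<.005)&(abs(q[:,0]-.4885)<.05)&(abs(q[:,1]-.1035)<.08)]; print('scene lid',plane(b,[.488,.1035]))
z=np.load('scene.npz');q=cloud('scene',z['d']).reshape(-1,3); b=q[(abs(q[:,2]-.062)<.004)&(abs(q[:,0]-.4885)<.06)&(abs(q[:,1]-.1035)<.086)]; print('scene rim',plane(b,[.488,.1035]))
```

```text
lid on bench (array([ 0.0007, -0.001 ,  0.0132]), 12131)
5 bench (array([-0.0011, -0.0009, -0.001 ]), 40559)
7 bench (array([-0.0011, -0.0009, -0.0009]), 43462)
8 bench (array([-0.0011, -0.001 , -0.0009]), 54317)
3 rim (array([ 0.0002, -0.0008,  0.0609]), 1926)
5 rim (array([-0.0003, -0.0008,  0.0609]), 2059)
7 lid (array([-0.0036, -0.0062,  0.1198]), 21058)
8 lid (array([-0.0018, -0.0051,  0.0864]), 21358)
9 lid (array([-0.0023, -0.0056,  0.0862]), 21340)
10 bench (array([-0.0011, -0.0008, -0.0009]), 60780)
10 lid (array([0.0092, 0.0012, 0.0697]), 21202)
scene lid (array([ 0.0112, -0.0004,  0.0706]), 801)
scene rim (array([-0.0021, -0.0003,  0.0616]), 320)
```

View pics/sc9.png

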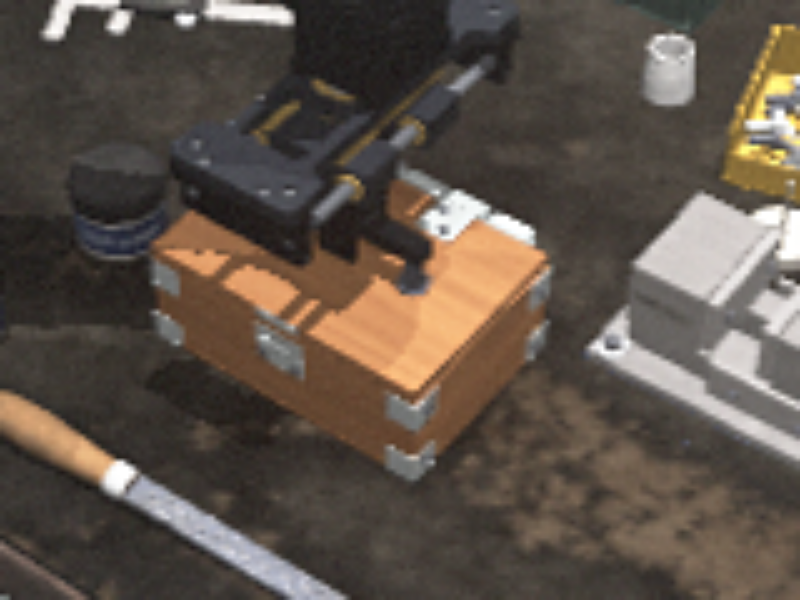

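Run:
```python
from h import *
print(sense()['tcp_pos'],sense()['wrist_force'])
for i in(1,3,5):
    q=np.load(f'P{i}.npy').reshape(-1,3)
    for x0,x1 in((.4295,.4345),(.534,.5425),(.543,.548),(.549,.553),(.553,.559)):
        print(i,x0,[ (int(y*1e3),round(float(np.percentile(r,95)*1e3+.9),1)) for y in np.arange(.02,.195,.007) if len(r:=q[(q[:,0]>x0)&(q[:,0]<x1)&(abs(q[:,1]-y)<.0035)&(q[:,2]<.09)][:,2])>5])
# interior max height over case now-visible frames, heights >0.053
q=np.load('P5.npy').reshape(-1,3); b=q[(abs(q[:,0]-.4885)<.052)&(abs(q[:,1]-.1035)<.078)&(q[:,2]>.0535)&(q[:,2]<.09)]
print(len(b), b[:10].round(3))
```

```text
[0.48683916 0.10318619 0.08953939] [-1.13702855e-02 -1.27006401e+00  1.49494879e+01]
1 0.4295 [(20, 63.4), (27, 63.2), (34, 63.0), (40, 63.2), (48, 63.2), (54, 62.9), (62, 62.8), (68, 63.2), (76, 63.2), (83, 63.0), (90, 62.9), (96, 62.9), (104, 63.0), (111, 63.3), (118, 63.2), (124, 63.1), (131, 63.1), (138, 63.2), (146, 63.8), (152, 63.1), (159, 63.3), (166, 63.1), (173, 63.2), (180, 63.4), (187, 62.5), (194, 1.4)]
1 0.534 [(20, 63.2), (27, 68.0), (34, 66.9), (40, 58.3), (48, 58.3), (54, 57.4), (62, 57.7), (68, 58.1), (76, 57.8), (83, 57.7), (90, 58.3), (96, 57.7), (104, 57.3), (111, 57.3), (118, 58.0), (124, 57.8), (131, 45.6), (138, 38.3), (146, 30.2), (152, 22.5), (159, 21.3), (173, 67.9), (180, 68.5), (187, 62.7), (194, 1.6)]
1 0.543 [(20, 63.5), (27, 63.0), (34, 63.4), (40, 64.0), (48, 63.7), (54, 63.4), (62, 63.3), (68, 63.3), (76, 63.3), (83, 63.5), (90, 63.5), (96, 63.8), (104, 63.7), (111, 63.8), (118, 63.6), (124, 63.1), (131, 63.1), (138, 63.3), (146, 63.2), (152, 63.9), (159, 63.7), (166, 63.8), (173, 63.4), (180, 63.3), (187, 62.8), (194, 1.5)]
1 0.549 [(34, 69.8), (40,
[... 2144 characters left out ...]
.0), (118, 21.5), (173, 67.3), (180, 67.8), (187, 62.3)]
5 0.543 [(20, 62.8), (27, 63.0), (34, 63.2), (40, 63.6), (48, 63.8), (54, 63.5), (62, 62.9), (68, 63.2), (76, 63.0), (83, 63.1), (90, 62.8), (96, 63.7), (104, 63.5), (111, 63.2)]
5 0.549 [(34, 69.6), (40, 69.6), (48, 69.4), (54, 69.9), (90, 69.6), (96, 69.9), (104, 69.2), (111, 69.6)]
5 0.553 [(20, 1.1), (34, 70.2), (40, 70.3), (48, 70.7), (54, 70.4), (62, 68.5), (90, 70.4), (96, 70.7), (104, 70.7), (111, 70.6), (194, 66.2)]
423 [[0.529 0.026 0.054]
 [0.445 0.026 0.056]
 [0.445 0.026 0.058]
 [0.444 0.026 0.06 ]
 [0.443 0.026 0.059]
 [0.442 0.026 0.06 ]
 [0.441 0.026 0.06 ]
 [0.441 0.026 0.061]
 [0.438 0.026 0.061]
 [0.437 0.026 0.059]]
```

The slope of 0.009 and the TCP height stayed constant while x and the load changed. The likely cause is that the lid rotated in the pads during the first jam and is now held tilted. I'll press harder at the corrected x.

Emit:
arm_command(rows=[{"travel":[0,0.03,0.05],"roll":0,"fingers":2},{"travel":[0,0.06,0.1],"roll":0,"fingers":2},{"travel":[0,0.09,0.15],"roll":0,"fingers":2},{"travel":[0,0.1,0.18],"roll":0,"fingers":2},{"travel":[0,0.1,0.18],"roll":0,"fingers":2},{"travel":[0,0.1,0.18],"roll":0,"fingers":2}])

```text
time_s: 22.25
tcp_pos: [0.4869, 0.1032, 0.0895]
ee_rot: [[-0.003, -1.0, 0.006], [-1.0, 0.003, 0.001], [-0.001, -0.006, -1.0]]
wrist_force: [-0.4, -3.1, 23.1]
gripper_width: 0.155
```

```bash
python3 chk.py
```

```text
22.25 [0.48687115 0.10322057 0.08945862] [ 5.9e-03  5.0e-04 -1.0e+00] [-0.38923504 -3.11666631 23.09576467] [-0.78966696  0.19676159 -0.0628859 ]
caseR (np.float64(555.9), np.float64(62.51), 552) lidR (np.float64(555.15), np.float64(63.79), 458)
lid top plane [0.00903391 0.0016986  0.06975388]
[(30, 0), (31, 0), (32, 0), (33, 0), (60, 0), (61, 0), (89, 4)]
```

Emit:
arm_command(rows=[{"travel":[0,-0.08,-0.25],"roll":0,"fingers":2},{"travel":[0,-0.16,-0.5],"roll":0,"fingers":2},{"travel":[0,-0.25,-0.85],"roll":0,"fingers":2},{"travel":[0,-0.25,-0.85],"roll":0,"fingers":2},{"travel":[0,-0.25,-0.85],"roll":0,"fingers":2},{"travel":[0,-0.25,-0.85],"roll":0,"fingers":28},{"travel":[0,-0.25,-0.85],"roll":0,"fingers":28},{"travel":[0,-0.25,-0.85],"roll":0,"fingers":28}])

```text
time_s: 23.1
tcp_pos: [0.4861, 0.1025, 0.0938]
ee_rot: [[-0.005, -1.0, -0.002], [-1.0, 0.005, -0.001], [0.001, 0.002, -1.0]]
wrist_force: [0.5, 0.6, 0.5]
gripper_width: 0.266
```

```bash
python3 chk.py
python3 - <<'E'
from h import *
C=cal('wrist'); im,d=capture('wrist'); P=cloud('wrist',d,C); np.save('P11',P); q=P.reshape(-1,3)
b=q[(abs(q[:,0]-.488)<.05)&(q[:,1]>.02)&(q[:,1]<.09)&(abs(q[:,2]-.074)<.006)]
A=np.c_[b[:,:2]-[.488,.1035],np.ones(len(b))]; print('lid top plane',np.linalg.lstsq(A,b[:,2],rcond=None)[0])
zt=np.median(b[:,2]); b=q[(q[:,0]>.40)&(q[:,0]<.58)&(q[:,1]>0)&(q[:,1]<.12)&(abs(q[:,2]-zt)<.003)]
xs=np.arange(.45,.53,.004); k=np.polyfit(xs-.488,[b[abs(b[:,0]-x)<.002][:,1].min() for x in xs],1); print('right edge',k[1]*1e3,np.degrees(k[0]))
ys=np.arange(.025,.08,.004); e=[b[abs(b[:,1]-y)<.002][:,0].min() for y in ys]; print('front edge',np.round(np.array(e)*1e3,1),np.degrees(np.polyfit(ys,e,1)[0]))
E
```

```text
23.1 [0.48613115 0.10247448 0.09376646] [-1.7e-03 -9.0e-04 -1.0e+00] [0.52305745 0.60176799 0.45085066] [ 0.14627112 -0.04632954  0.01987133]
caseR (np.float64(555.83), np.float64(62.58), 532) lidR (np.float64(555.01), np.float64(66.46), 178)
lid top plane [0.00079971 0.00201433 0.07379668]
[(30, 0), (31, 0), (32, 0), (33, 0), (60, 0), (88, 5), (89, 1)]
lid top plane [0.00070537 0.00166803 0.07379419]
right edge 17.999150937068375 -0.25800411466878687
front edge [425.9 426.3 426.6 426.5 426.8 426.7 426.6 426.3 426.8 426.9 426.8 426.9
 426.7 426.8] 0.6533822703891888
```

Emit:
arm_command(rows=[{"travel":[0,-0.05,0],"roll":0,"fingers":28},{"travel":[0,-0.05,0],"roll":0,"fingers":28},{"travel":[0,-0.05,0],"roll":0,"fingers":28},{"travel":[0,-0.05,0],"roll":0,"fingers":2},{"travel":[0,-0.05,0],"roll":0,"fingers":2},{"travel":[0,-0.05,0],"roll":0,"fingers":2},{"travel":[0,-0.05,0],"roll":0,"fingers":2},{"travel":[0,-0.05,0],"roll":0,"fingers":2}])

```text
time_s: 24.0
tcp_pos: [0.4868, 0.1027, 0.0941]
ee_rot: [[-0.005, -1.0, -0.001], [-1.0, 0.005, -0.0], [0.0, 0.001, -1.0]]
wrist_force: [-2.4, -0.0, -0.0]
gripper_width: 0.155
```

```bash
cat > chk2.py <<'E'
from h import *
s=sense();print(s['time_s'],s['tcp_pos'].round(5),s['ee_rot'].round(4)[:,2],s['wrist_force'].round(2),s['moment'].round(2))
C=cal('wrist'); im,d=capture('wrist'); P=cloud('wrist',d,C); np.save('PL',P); q=P.reshape(-1,3)
b=q[(abs(q[:,0]-.488)<.05)&(q[:,1]>.02)&(q[:,1]<.09)&(abs(q[:,2]-.0715)<.006)]
A=np.c_[b[:,:2]-[.488,.1035],np.ones(len(b))]; print('lid plane',np.linalg.lstsq(A,b[:,2],rcond=None)[0].round(4))
zt=np.median(b[:,2]); b=q[(q[:,0]>.40)&(q[:,0]<.58)&(q[:,1]>0)&(q[:,1]<.12)&(abs(q[:,2]-zt)<.003)]
xs=np.arange(.45,.53,.004); k=np.polyfit(xs-.488,[b[abs(b[:,0]-x)<.002][:,1].min() for x in xs],1); print('right edge (17.5)',k[1]*1e3,np.degrees(k[0]))
ys=np.arange(.025,.08,.004); e=[b[abs(b[:,1]-y)<.002][:,0].min() for y in ys]; print('front edge (428.0)',np.median(e)*1e3,np.degrees(np.polyfit(ys,e,1)[0]))
q=q[(q[:,0]>.552)&(q[:,0]<.562)&(q[:,1]>.02)&(q[:,1]<.1)&(q[:,2]>.0655)&(q[:,2]<.08)]
h,e=np.histogram(q[:,1]*1e3,np.arange(33,97,.5)); print([(float(a),int(c)) for a,c in zip(e,h) if c<5])
E
python3 chk2.py
```

```text
24.0 [0.48681 0.10266 0.0941 ] [-1.e-03 -3.e-04 -1.e+00] [-2.42 -0.   -0.02] [ 0.2   0.55 -0.05]
lid plane [-0.009   0.0025  0.0735]
right edge (17.5) 18.11879276898158 -0.3090011092117401
front edge (428.0) 427.2385633466331 0.15975844348511448
[(33.0, 0), (33.5, 0), (60.0, 4), (60.5, 0), (61.0, 0), (70.5, 4), (88.5, 1), (89.0, 0), (89.5, 1)]
```

Emit:
arm_command(rows=[{"travel":[0,0.01,0.1],"roll":0,"fingers":2},{"travel":[0,0.03,0.2],"roll":0,"fingers":2},{"travel":[0,0.05,0.3],"roll":0,"fingers":2},{"travel":[0,0.06,0.4],"roll":0,"fingers":2},{"travel":[0,0.08,0.5],"roll":0,"fingers":2},{"travel":[0,0.1,0.6],"roll":0,"fingers":2},{"travel":[0,0.12,0.7],"roll":0,"fingers":2},{"travel":[0,0.12,0.76],"roll":0,"fingers":2},{"travel":[0,0.12,0.76],"roll":0,"fingers":2},{"travel":[0,0.12,0.76],"roll":0,"fingers":2}])

```text
time_s: 25.05
tcp_pos: [0.4863, 0.1027, 0.0901]
ee_rot: [[-0.003, -1.0, 0.001], [-1.0, 0.003, -0.001], [0.001, -0.001, -1.0]]
wrist_force: [-11.5, 0.1, 23.8]
gripper_width: 0.155
```

```bash
python3 chk2.py;python3 chk.py
```

```text
25.05 [0.48632 0.10272 0.09006] [ 1.4e-03 -5.0e-04 -1.0e+00] [-11.49   0.15  23.85] [-0.04  3.02 -0.05]
lid plane [0.0087 0.0021 0.0697]
right edge (17.5) 17.87521108511836 -0.6879484078453453
front edge (428.0) 427.2627516508173 0.23755840472442408
[(33.0, 0), (33.5, 0), (60.0, 0), (60.5, 0), (61.0, 0), (83.5, 4), (88.0, 3), (88.5, 4), (89.0, 0), (89.5, 0)]
25.1 [0.48633065 0.10273126 0.09009135] [ 1.4e-03 -5.0e-04 -1.0e+00] [-11.75285091  -0.22352971  25.28887051] [ 0.01406173  3.0142615  -0.07604437]
caseR (np.float64(555.95), np.float64(62.55), 545) lidR (np.float64(554.49), np.float64(63.72), 464)
lid top plane [0.0081054  0.00172688 0.06973241]
[(30, 0), (31, 0), (32, 0), (33, 0), (60, 2), (61, 6), (89, 0)]
```

Run:
```python
from h import *
for n in('P5','Q6'):
    Q=np.load(n+'.npy').reshape(-1,3); c=[.4885,.1035]
    b=Q[(abs(Q[:,0]-c[0])<.045)&(abs(Q[:,1]-c[1])<.07)&(Q[:,2]<.1)]
    hi=b[b[:,2]>.0545]; print(n,len(b),'above 54.5:',len(hi)); print(((hi-[*c,0])*1e3).round(0)[::max(1,len(hi)//25)].tolist())
    for nm,y,r in(('jar',.1475,.024),('core',.0815,.011)):
        k=b[(np.hypot(b[:,0]-.489,b[:,1]-y)<r)&(b[:,2]>.045)]; A=np.c_[k[:,:2]-[.489,y],np.ones(len(k))]; print(nm,len(k),np.linalg.lstsq(A,k[:,2],rcond=None)[0].round(4))
# scene view now: lid+hinge, case side
s=sense(); print(s['tcp_pos'],s['wrist_force'])
im,d=capture('top'); Q=cloud('top',d); save('top_now',im)
q=Q.reshape(-1,3); b=q[(abs(q[:,0]-.4885)<.055)&(abs(q[:,1]-.1035)<.083)&(abs(q[:,2]-.0715)<.005)]
A=np.c_[b[:,:2]-[.488,.1035],np.ones(len(b))]; print('top lid plane',len(b),np.linalg.lstsq(A,b[:,2],rcond=None)[0].round(4))
```

```text
P5 9717 above 54.5: 17
[[-43.0, -70.0, 59.0], [-44.0, -70.0, 59.0], [-45.0, -70.0, 58.0], [45.0, -70.0, 60.0], [44.0, -70.0, 59.0], [43.0, -70.0, 59.0], [42.0, -70.0, 58.0], [41.0, -70.0, 59.0], [41.0, -69.0, 55.0], [-43.0, -69.0, 58.0], [-44.0, -69.0, 59.0], [-45.0, -69.0, 58.0], [45.0, -69.0, 60.0], [44.0, -69.0, 58.0], [43.0, -69.0, 58.0], [42.0, -69.0, 59.0], [41.0, -69.0, 59.0]]
jar 797 [-0.0004  0.0069  0.0508]
core 399 [-0.0062  0.0211  0.0513]
Q6 1464 above 54.5: 116
[[43.0, 69.0, 55.0], [20.0, 37.0, 56.0], [17.0, 28.0, 57.0], [15.0, 30.0, 56.0], [13.0, 52.0, 55.0], [11.0, -14.0, 55.0], [10.0, 28.0, 56.0], [8.0, 57.0, 57.0], [8.0, 23.0, 55.0], [6.0, -18.0, 57.0], [5.0, 23.0, 55.0], [4.0, 60.0, 55.0], [3.0, 33.0, 58.0], [1.0, -30.0, 56.0], [1.0, 55.0, 55.0], [0.0, 18.0, 55.0], [-1.0, -23.0, 56.0], [-1.0, 55.0, 56.0], [-3.0, 18.0, 56.0], [-3.0, -11.0, 57.0], [-4.0, -21.0, 58.0], [-4.0, -33.0, 55.0], [-6.0, -20.0, 55.0], [-6.0, 60.0, 55.0], [-8.0, -13.0, 55.0], [-9.0, 33.0, 57.0], [-14.0, 50.0, 58.0], [-15.0, 24.0, 55.0], [-21.0, 48.0, 57.0]]
jar 299 [ 0.0082 -0.014   0.0524]
core 62 [-0.0624  0.0297  0.0534]
[0.48633137 0.10273946 0.09009252] [-10.80041759  -0.64105667  24.13217484]
top lid plane 819 [0.0106 0.     0.0713]
```

Run:
```python
from h import *
for i in(1,2,3,5):
    q=np.load(f'P{i}.npy').reshape(-1,3)
    for g in((.063,.087),(.119,.143)):
        b=q[(q[:,0]>.540)&(q[:,0]<.566)&(q[:,1]>g[0])&(q[:,1]<g[1])&(q[:,2]<.09)]
        print(i,g,[(int(x*1e3),len(r),(np.percentile(r,[5,50,95])*1e3).round(1).tolist()) for x in np.arange(.541,.566,.002) if len(r:=b[abs(b[:,0]-x)<.001][:,2])>3])
    b=q[(q[:,0]>.540)&(q[:,0]<.566)&(q[:,1]>.039)&(q[:,1]<.055)&(q[:,2]<.09)]
    print('   K',[(int(x*1e3),len(r),(np.percentile(r,[5,50,95])*1e3).round(1).tolist()) for x in np.arange(.541,.566,.002) if len(r:=b[abs(b[:,0]-x)<.001][:,2])>3])
q=np.load('P6.npy').reshape(-1,3)  # lid on bench, yaw 5.6
c,s=np.cos(np.radians(5.6)),np.sin(np.radians(5.6)); L=(q[:,:2]-[.4214,-.1599])@np.array([[c,-s],[s,c]])
for g in((-.038,-.018),(.018,.038),(-.07,-.05),(-.01,.01)):
    b=np.c_[L,q[:,2]]; b=b[(b[:,1]>g[0])&(b[:,1]<g[1])&(b[:,2]<.06)]
    print('lid',g,[(int(x*1e3),(np.percentile(r,[5,50,95])*1e3).round(1).tolist()) for x in [-.066,-.063,-.061,-.059,-.057]+list(np.arange(.05,.08,.002)) if len(r:=b[abs(b[:,0]-x)<.001][:,2])>3])
print(sense()['time_s'])
```

```text
1 (0.063, 0.087) [(541, 41, [18.3, 19.4, 20.5]), (543, 154, [21.4, 49.0, 61.5]), (545, 46, [59.4, 61.2, 62.5]), (547, 45, [59.8, 61.3, 62.3])]
1 (0.119, 0.143) [(541, 40, [18.1, 19.2, 20.3]), (543, 149, [20.3, 48.0, 61.9]), (545, 47, [59.8, 61.0, 62.3]), (547, 47, [59.5, 61.0, 62.3]), (557, 11, [-1.9, -0.7, 0.1]), (559, 22, [-2.0, -0.7, 0.0]), (561, 19, [-1.6, -1.0, -0.4]), (563, 9, [-1.7, -1.3, 0.4]), (565, 14, [-1.7, -1.0, -0.4])]
   K [(541, 44, [17.8, 19.8, 50.0]), (543, 85, [22.0, 56.6, 62.1]), (545, 30, [60.5, 61.3, 62.4]), (547, 29, [60.6, 62.0, 62.9]), (549, 42, [61.5, 62.9, 65.3]), (551, 38, [65.3, 66.9, 68.8]), (553, 42, [67.2, 68.1, 69.7]), (555, 32, [68.0, 68.9, 70.5]), (557, 45, [-1.5, 68.6, 70.2]), (559, 57, [-2.3, 67.3, 69.2]), (561, 56, [-1.6, 64.8, 68.0]), (563, 27, [-2.1, -1.0, 0.6]), (565, 23, [-1.3, -0.6, 0.6])]
2 (0.063, 0.087) [(541, 269, [18.5, 35.5, 58.3]), (543, 225, [25.3, 55.0, 61.4]), (545, 85, [60.1, 61.1, 62.1]), (547, 62, [59.9, 60.8, 61.8]), (565, 22, [-1.4, -0.7, 0.3])]
2 (0.119, 0.143) []
   K [(541, 253, [18.7, 38.8, 59.2]), (543, 94, [32.8, 60.6, 6
[... 3045 characters left out ...]
0.9, 0.7]), (68, [-1.9, -1.1, 0.3]), (70, [-2.5, -1.0, 0.0]), (72, [-1.8, -0.7, 0.5]), (74, [-2.3, -0.9, 0.4]), (76, [-2.2, -1.2, 0.8]), (78, [-2.6, -1.0, 0.1])]
lid (-0.01, 0.01) [(-66, [-2.1, -0.9, 0.6]), (-63, [-2.0, -0.6, 0.2]), (-61, [11.3, 11.8, 13.0]), (-59, [11.6, 12.9, 14.6]), (-57, [11.9, 13.1, 14.2]), (50, [11.8, 12.8, 14.3]), (52, [12.0, 13.4, 14.4]), (54, [11.8, 13.0, 14.2]), (56, [11.7, 13.0, 14.2]), (58, [11.8, 13.0, 14.3]), (60, [11.2, 12.6, 13.4]), (62, [-2.3, -1.0, 0.2]), (64, [-2.3, -0.9, 0.5]), (66, [-2.1, -0.9, 0.8]), (68, [-2.4, -1.2, 0.1]), (70, [-1.8, -0.7, 0.3]), (72, [-2.1, -0.9, 0.4]), (74, [-2.2, -0.8, -0.1]), (76, [-2.2, -1.0, 0.0]), (78, [-2.0, -1.0, 0.2])]
25.2
```

Run:
```python
from h import *
q=np.vstack([np.load(f'P{i}.npy').reshape(-1,3) for i in(2,3,5)])
def prof(yr,xs,w=.0004):
    b=q[(q[:,1]>yr[0])&(q[:,1]<yr[1])&(q[:,2]<.09)&(q[:,2]>.05)]
    return [(round(x*1e3,1),(np.median(r)*1e3).round(1)) for x in xs if len(r:=b[abs(b[:,0]-x)<w][:,2])>4]
xs=np.arange(.544,.554,.0008)
print('K R',prof((.037,.057),xs)); print('K M',prof((.093,.112),xs)); print('gap',prof((.064,.086),xs))
print('buf',prof((.0275,.0315),np.arange(.526,.549,.0008)))
print('buf y',[(y,(np.median(r)*1e3).round(1)) for y in np.arange(22,40,.8) if len(r:=q[(abs(q[:,1]*1e3-y)<.4)&(abs(q[:,0]-.5365)<.002)&(q[:,2]>.05)&(q[:,2]<.09)][:,2])>4])
# extents in y of the feature on the rim
print('rim y',[(y,(np.median(r)*1e3).round(1)) for y in np.arange(26,120,2) if len(r:=q[(abs(q[:,1]*1e3-y)<1)&(abs(q[:,0]-.547)<.0007)&(q[:,2]>.05)&(q[:,2]<.09)][:,2])>4])
print('inner y',[(y,(np.median(r)*1e3).round(1)) for y in np.arange(26,120,2) if len(r:=q[(abs(q[:,1]*1e3-y)<1)&(abs(q[:,0]-.545)<.0007)&(q[:,2]>.05)&(q[:,2]<.09)][:,2])>4])
```

```text
K R [(np.float64(544.0), np.float64(61.0)), (np.float64(544.8), np.float64(61.1)), (np.float64(545.6), np.float64(61.4)), (np.float64(546.4), np.float64(62.1)), (np.float64(547.2), np.float64(62.2)), (np.float64(548.0), np.float64(61.9)), (np.float64(548.8), np.float64(62.2)), (np.float64(549.6), np.float64(64.2)), (np.float64(550.4), np.float64(66.1)), (np.float64(551.2), np.float64(67.1)), (np.float64(552.0), np.float64(67.9)), (np.float64(552.8), np.float64(68.4)), (np.float64(553.6), np.float64(68.5))]
K M [(np.float64(544.0), np.float64(60.9)), (np.float64(544.8), np.float64(61.1)), (np.float64(545.6), np.float64(61.2)), (np.float64(546.4), np.float64(62.0)), (np.float64(547.2), np.float64(61.9)), (np.float64(548.0), np.float64(62.0)), (np.float64(548.8), np.float64(62.2)), (np.float64(549.6), np.float64(63.2)), (np.float64(550.4), np.float64(65.6)), (np.float64(551.2), np.float64(66.9)), (np.float64(552.0), np.float64(67.4)), (np.float64(552.8), np.float64(68.2)), (np.float64(553.6), np.float64(68.5))]
gap [(np.float64(544.0), np.float64(61.1)), (np.float64(544.8), np.float64(6
[... 4219 characters left out ...]
at64(60.8)), (np.int64(76), np.float64(60.8)), (np.int64(78), np.float64(60.6)), (np.int64(80), np.float64(61.2)), (np.int64(82), np.float64(60.8)), (np.int64(84), np.float64(61.0)), (np.int64(86), np.float64(61.7)), (np.int64(88), np.float64(60.6)), (np.int64(90), np.float64(61.1)), (np.int64(92), np.float64(60.8)), (np.int64(94), np.float64(60.6)), (np.int64(96), np.float64(61.4)), (np.int64(98), np.float64(60.7)), (np.int64(100), np.float64(61.2)), (np.int64(102), np.float64(61.2)), (np.int64(104), np.float64(61.0)), (np.int64(106), np.float64(60.5)), (np.int64(108), np.float64(61.2)), (np.int64(110), np.float64(61.1)), (np.int64(112), np.float64(61.0)), (np.int64(114), np.float64(61.4))]
```

A flat strap about 1 mm above the rim shows at x≈0.546–0.549, beside the case's knuckles. The hinge edge appears to rest on it. I'll scan in x under load to see whether the lid drops.

Emit:
arm_command(rows=[{"travel":[0,-0.1,-0.5],"roll":0,"fingers":2},{"travel":[0.04,-0.25,-0.7],"roll":0,"fingers":2},{"travel":[0.04,-0.25,-0.7],"roll":0,"fingers":2},{"travel":[0.04,-0.25,-0.4],"roll":0,"fingers":2},{"travel":[0.04,-0.25,-0.2],"roll":0,"fingers":2},{"travel":[0.04,-0.25,0],"roll":0,"fingers":2},{"travel":[0.04,-0.25,0],"roll":0,"fingers":2},{"travel":[0.04,-0.25,0],"roll":0,"fingers":2}])

```text
time_s: 26.0
tcp_pos: [0.4886, 0.1025, 0.0901]
ee_rot: [[-0.003, -1.0, 0.001], [-1.0, 0.003, -0.001], [0.001, -0.001, -1.0]]
wrist_force: [-12.7, 0.7, 28.6]
gripper_width: 0.157
```

```bash
python3 chk2.py;python3 chk.py|tail -3
```

```text
26.0 [0.48862 0.10246 0.09006] [ 6.e-04 -8.e-04 -1.e+00] [-12.75   0.7   28.61] [ 0.32  3.78 -0.04]
lid plane [0.009  0.0015 0.0698]
right edge (17.5) 17.67068353610088 -0.682291513994701
front edge (428.0) 429.48229070195356 0.7077154590125417
[(33.0, 0), (33.5, 0), (34.0, 3), (60.0, 4), (60.5, 0), (61.0, 2), (86.5, 3), (88.0, 3), (88.5, 1), (89.0, 0), (89.5, 0)]
caseR (np.float64(555.91), np.float64(62.47), 551) lidR (np.float64(556.77), np.float64(63.79), 470)
lid top plane [0.00884142 0.00117773 0.06970401]
[(30, 0), (31, 0), (32, 0), (33, 0), (60, 3), (88, 4), (89, 0)]
```

Emit:
arm_command(rows=[{"travel":[0,0,-0.5],"roll":0,"fingers":2},{"travel":[0,0.11,-0.75],"roll":0,"fingers":2},{"travel":[0,0.11,-0.75],"roll":0,"fingers":2},{"travel":[0,0.14,-0.6],"roll":0,"fingers":2},{"travel":[0,0.18,-0.45],"roll":0,"fingers":2},{"travel":[0,0.22,-0.3],"roll":0,"fingers":2},{"travel":[0,0.26,-0.15],"roll":0,"fingers":2},{"travel":[0,0.29,-0.05],"roll":0,"fingers":2},{"travel":[0,0.29,-0.05],"roll":0,"fingers":2},{"travel":[0,0.29,-0.05],"roll":0,"fingers":2}])

```text
time_s: 27.1
tcp_pos: [0.4883, 0.1027, 0.0901]
ee_rot: [[-0.003, -1.0, 0.006], [-1.0, 0.003, 0.0], [-0.0, -0.006, -1.0]]
wrist_force: [-1.7, -3.4, 18.3]
gripper_width: 0.155
```

```bash
python3 chk2.py;python3 chk.py|tail -3
```

```text
27.1 [0.4883  0.1027  0.09009] [ 5.5e-03  3.0e-04 -1.0e+00] [-1.74 -3.42 18.28] [-0.89  0.42  0.04]
lid plane [0.0091 0.0018 0.0698]
right edge (17.5) 17.66766915797438 -0.14007457694143774
front edge (428.0) 429.26964270992886 0.6141323202501694
[(33.0, 0), (33.5, 0), (60.0, 3), (60.5, 0), (61.0, 0), (86.5, 4), (87.0, 3), (88.5, 3), (89.0, 1), (89.5, 2)]
caseR (np.float64(555.89), np.float64(62.49), 539) lidR (np.float64(556.52), np.float64(63.81), 466)
lid top plane [0.00940125 0.00133213 0.06971982]
[(30, 0), (31, 0), (32, 0), (33, 0), (60, 3), (89, 0)]
```

Emit:
arm_command(rows=[{"travel":[0,-0.04,-0.45],"roll":0,"fingers":2},{"travel":[0,-0.08,-0.85],"roll":0,"fingers":2},{"travel":[0,-0.08,-0.85],"roll":0,"fingers":2},{"travel":[0,-0.08,-0.85],"roll":0,"fingers":2}])

```text
time_s: 27.6
tcp_pos: [0.4856, 0.1022, 0.0946]
ee_rot: [[-0.005, -1.0, -0.002], [-1.0, 0.005, -0.001], [0.001, 0.002, -1.0]]
wrist_force: [-0.0, -0.1, -2.1]
gripper_width: 0.158
```

```bash
sed -i 's/-.0715)<.006/-.073)<.006/' chk2.py; python3 chk2.py
```

```text
27.6 [0.48562 0.10221 0.09455] [-2.3e-03 -6.0e-04 -1.0e+00] [-0.05 -0.13 -2.15] [ 0.21 -0.   -0.02]
lid plane [0.0044 0.0018 0.0741]
right edge (17.5) 17.40564088693953 -0.8416137061663768
front edge (428.0) 426.262486762884 0.6353013545178827
[(33.0, 0), (33.5, 0), (34.0, 0), (60.5, 0), (86.0, 4), (87.0, 0), (88.0, 1), (88.5, 0), (89.0, 0), (89.5, 0)]
```

Emit:
arm_command(rows=[{"travel":[-0.06,-0.14,0],"roll":0,"fingers":2},{"travel":[-0.06,-0.14,0],"roll":0,"fingers":2},{"travel":[-0.06,-0.14,0.05],"roll":0,"fingers":2},{"travel":[-0.06,-0.12,0.2],"roll":0,"fingers":2},{"travel":[-0.06,-0.08,0.35],"roll":0,"fingers":2},{"travel":[-0.06,-0.04,0.5],"roll":0,"fingers":2},{"travel":[-0.06,0,0.65],"roll":0,"fingers":2},{"travel":[-0.06,0.03,0.8],"roll":0,"fingers":2},{"travel":[-0.06,0.03,0.85],"roll":0,"fingers":2},{"travel":[-0.06,0.03,0.85],"roll":0,"fingers":2}])

```text
time_s: 28.65
tcp_pos: [0.4875, 0.103, 0.0901]
ee_rot: [[-0.003, -1.0, 0.003], [-1.0, 0.003, -0.0], [0.0, -0.003, -1.0]]
wrist_force: [-4.1, -3.2, 17.1]
gripper_width: 0.156
```

```bash
python3 chk2.py;python3 chk.py|tail -3
```

```text
28.65 [0.4875  0.10296 0.09007] [ 3.3e-03 -2.0e-04 -1.0e+00] [-4.14 -3.18 17.08] [-0.67  1.35 -0.01]
lid plane [0.009  0.0016 0.0697]
right edge (17.5) 18.010255852896183 -0.45111466179392123
front edge (428.0) 428.3669014443995 0.27621900263773275
[(33.0, 0), (33.5, 0), (34.0, 3), (60.0, 4), (60.5, 0), (61.0, 0), (61.5, 1), (88.0, 2), (89.0, 1), (89.5, 1)]
caseR (np.float64(555.93), np.float64(62.51), 545) lidR (np.float64(555.68), np.float64(63.84), 458)
lid top plane [0.00916086 0.00184734 0.06979257]
[(30, 0), (31, 0), (32, 0), (33, 0), (60, 4), (61, 1), (89, 2)]
```

```bash
python3 -c "
from h import *
s=sense();print(s['time_s'],s['tcp_pos'],s['wrist_force'],s['gripper_width']);print(finish_job())"
```

```text
28.75 [0.4874891  0.10296171 0.09010805] [-4.48574963 -3.09549435 17.0201912 ] 0.15746015283021508
the job is handed in; nothing more can be done
None
```

I packed both parts and handed the job in with the lid held down by its handle, but the hinge side is not fully shut. By my last check it stands about 1.3 mm high. The job was handed in at 28.75 s.

- **Core and jar:** Both went into their pockets without resistance. I used the jar farthest from the base. Their tops read about 52–53 mm above the bench, against 52 mm when fully down.
- **Lid position:** The knuckles sit between the case's knuckles. At the last check the lid was within about 0.4 mm of centre in x and about 0.5 mm in y. The arm was pressing with about 17 N on the wrist sensor, or about 20 N on the lid including its weight. That is more than the 14 N the buffers need.
- **Check that failed:** The front edge is down to within about 0.3 mm of the rim. The hinge side stops higher, with the lid sloping about 0.5°, so the knuckle holes line up well in x but sit about 1.3 mm high.
- **What I tried:** The hinge edge stopped at the same height whatever I did. I pressed with up to 29 N, shifted the lid about 1 mm each way in x, and re-gripped it once.
- **Likely cause:** The camera depth shows a strap about 1 mm high on the rim beside the case's knuckles. The lid seems to rest on it, but I could not see under the lid to confirm this.

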